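Mount the grinding wheel on the finishing spindle

TASK

Mount the dark green grinding wheel on the blue finishing spindle: put it on hub up and turn it until it drops over the two drive pins and lies flat on the drive plate, then lay the slotted brass flange flat on it with its boss up, and lock the stack by turning the red bar on the spindle's tip clockwise, seen from above, to its stop. The pins may stand at any angle and are covered by the wheel, so feel for the drop. Do not knock over or shift the two tumblers and the mould.

Things in the scene. Friction and masses are not known exactly. Their poses are not given: they have to be found in the camera images.
- spindle: Fixed vertical spindle. Origin on its axis at table height, z up. Blue foot 105 x 105 x 12 mm and pedestal, on it the drive plate (see spindle_seat); above the plate a steel shoulder, 35 mm diameter, reaching 72 mm above the origin, then a neck 9 mm thick and the red lock bar (92 to 114 mm), over which wheel and flange must go down.
- spindle_seat (a point): Axis of the spindle at the top of the round drive plate (88 mm wide), 38 mm above the table. Two brass pins, 8 mm thick, 7 mm high, stand on the plate opposite each other, 28 mm from the axis. The plate is very stiff to turn (1.5 N m) and stands at any angle, which is NOT measured and not tied to this frame's yaw.
- lock_bar_grip (a point): Centre of the red lock bar, on the axis 103 mm above the table: a block 34 mm long (along this point's x), 9 mm thick (its y), 22 mm high. Turns with the bar. Its underside clears the flange's top by only 2 mm when all is home, so while wheel or flange sits high it stays caught in the slot and only drags the flange round.
- lock_bar (a joint): Turn of the red lock bar in rad, growing clockwise seen from above. 0 is one stop (long side along the spindle's x axis), 1.5 the other (locked). Starts between 0 and 0.2. Light friction (0.15 N m), stays where it is left.
- wheel: Loose grinding wheel, 120 mm diameter, 0.3 to 0.65 kg. Origin at the centre of its underside, z up out of the hub. Dark green rim 14 mm thick, bore 40 mm right through. Round aluminium hub on top (see wheel_hub). Lies flat on the drive plate when its origin is at spindle_seat.
- wheel_hub (a point): Centre of the hub's top, 30 mm above the wheel's underside; the hub is 52 mm in diameter and 15 mm high. In the wheel's underside, unseen, a cross-shaped slot 15 mm wide, 8 mm deep runs along its x and y axes: the pins fit every quarter turn, within about 6 degrees. Off that angle the wheel rests 7 mm high on the pins; at it, it drops.
- flange: Loose brass clamping flange, 0.2 to 0.45 kg. Origin at the centre of its underside, z up. Round plate 80 mm wide, 8 mm thick; boss on top (see flange_boss). The lowest 5 mm are bored out round, 39 mm, and fit over the top of the 35 mm shoulder. Home on the seated wheel, its origin is 68 mm above the table.
- flange_boss (a point): Centre of the top of the flange's round boss, 22 mm above its underside; the boss is 52 mm in diameter and 14 mm high. A slot 39 mm long (along x) and 14 mm wide goes through boss and plate and passes over the lock bar when the bar's long side lies along it.
- tumbler_clear: Bystander: clear tumbler, 56 mm wide, 70 mm high, origin at the centre of its underside, z up. Leave alone.
- tumbler_amber: Bystander: amber tumbler, 62 mm wide, 82 mm high, origin at the centre of its underside, z up. Leave alone.
- optic_mould: Bystander: round cream-coloured mould, 68 mm wide, 54 mm high, origin at the centre of its underside, z up. Leave alone.
There are look-alikes about, which are no part of the job. Leave any pink look-alike of the flange alone.

How it is judged:
By the outcome, as a careful person would: the job done as asked, in the order asked, and still so for the second after the job is handed in, with the robot touching nothing.
It also fails if it takes over 72 s, if anything falls off the work surface, if the arm or the gripper's body presses on something with over 40 N, if the wrist force passes 120 N, or if a joint passes its speed limit or range.

ROBOT

A 6-joint arm with a two-finger parallel gripper is mounted at the origin on a cart in front of the work surface, level with it; the furniture and walls round the work are solid. World frame = base frame: x ahead of the robot, y to its left, z up, the work surface at z = 0. Lengths are in m, angles in rad, forces in N, time in s.
With the tool pointing down it reaches from about 0.25 to 0.85 m from the base axis. Payload 12.5 kg.
Tool frame: the origin (TCP) lies at the very end of the fingers, on their centre line; the grasp point (between the pads) lies 19 mm behind it; z points along the fingers, y is the direction in which the jaws open and shut (so a half turn about z gives the same grasp; the last joint's range is limited). The gripper opens to 93 mm and grips with 3 to 60 N. Pads are 15 mm wide; open, the fingers measure 128 mm over their backs; the gripper's body (75 mm by 188 mm) begins 65 mm behind the grasp point.
Start: joints at [1.201, 0.351, 1.652, -0, 1.139, -0.085], TCP at [0.154, 0.528, 0.219] pointing down, gripper open.
Joint ranges: [-2.75, 2.75], [-0.79, 2.1], [0.01, 2.65], [-1.57, 4.71], [0.07, 3.14], [-2.87, 2.87]. Speed limits (rad/s): [2.22, 2.22, 2.79, 3.14, 3.14, 3.14].

INTERFACE

Orientations are given as a rotation vector (axis times angle).
In Python, from rig import status, imaging, workorder gives the robot as it stands.
- The arm moves only by the tool servo_tool, never from a script. Its argument "steps" is a list of rows, each a list of 7 numbers: the turn, a rotation vector about the tool's x, y, z in rad, then the shift along the tool's x, y, z in cm, then the finger opening in cm, from 0 to 9.3. In form: [[wx, wy, wz, dx, dy, dz, grip], ...]. A call has 1 to 8 rows; each row shifts and turns the commanded pose from where the row before left it, along the tool's axes as they then stand; what a row does not reach is not made up. A row lasts 1/12 s, in which the tool goes at most 41.7 mm and 7.16 degrees, less where a joint would pass 70% of its speed; a pose out of reach is approached as far as the arm can. A call is refused whole if a number of a shift passes 4.17 or a number of a turn 0.125, either way. A call with a gripper value outside its range is refused whole. The fingers move at their own pace and stop on an object; the grip force is fixed at half the most. Time passes only in rows, so rows that do not move let the fingers close. It gives the time, the measured TCP pose, the force and the opening at its end, in the units of the state.
- status.state(): the state, without advancing time (a new reading comes with each control period).
- imaging.get_image(name): name is "scene" or "top" or "wrist"; returns the picture (420x560x3 uint8, red, green, blue); there is no depth.
- imaging.camera_params(name): a dict with "K" (3x3 intrinsics, pixels), "k1" (the pictures are not rectified: a ray, as slopes to the right and down, at radius r is drawn at 1 + k1 r^2 times it, then the intrinsics apply), "position" and "rotation" of the camera in the world; the wrist camera has in their place "T_tool_cam" (4x4, takes a point from camera to tool coordinates, whose origin is the TCP and whose axes are the flange's). Camera axes: x right, y up, looking along -z (the intrinsics and any distortion apply to the point x, -y, -z); pixel columns grow to the right and rows downward; lengths in m; the calibration is good to about 2 mm. A picture is of the moment at which its call begins: read the wrist's pose just before it. camera_params takes no time and is no camera call.
- workorder.sign_off(): hands the job in, once; it reports no verdict.
The state is a dict: "time_s": time; "qpos": joint angles; "dq": joint speeds; "effort": joint torques, N m; "tool_pos": TCP position; "orientation": TCP orientation; "contact_force": force on the tool from outside, world axes, zero at the start; "ft_torque": the same for the moment, N m; "grip_width": opening from 0.0 (shut) to 1.0 (fully open).
Only numpy, scipy, OpenCV 4.12 (cv2) and the standard library are available. Lean on these libraries where they do the work, as an engineer would, in place of code of your own. Each camera call takes 0.05 s, during which the arm holds its last target.

## Working session

There is one attempt and no reset: what is moved stays moved. The work goes in short steps, Python scripts to look and compute and a tool call to move; the robot and the scene stay as the last step left them, time stands still between calls to the robot, and variables do not carry over. Pictures are saved under pics/ and viewed, and the job is handed in when it is done.

Besides the shell and the picture viewer there is one more tool, called after "Call:" as a command line: name --pt "numbers of a row" for each row, then --argument value for the rest. servo_tool: Moves the arm, as the interface text tells. Its arguments: {"type":"object","properties":{"steps":{"type":"array","items":{"type":"array","items":{"type":"number"}}}},"required":["steps"]}

```bash
ls; mkdir -p pics
python3 - <<'E'
from rig import status, imaging
import cv2
print(status.state())
for n in ["scene","top","wrist"]:
    im=imaging.get_image(n); cv2.imwrite(f"pics/{n}0.png",im[:,:,::-1]); print(n,imaging.camera_params(n))
E
```

```text
pics
{'time_s': 0.0, 'qpos': array([ 1.20137675e+00,  3.51191580e-01,  1.65242769e+00, -1.49201073e-05,
        1.13908034e+00, -8.45995404e-02]), 'dq': array([ 0.00060622, -0.00173497,  0.00041478, -0.00023704, -0.00079789,
        0.00029391]), 'effort': array([ 2.37793131e-03, -4.97306657e+01, -2.85255378e+01,  7.00132200e-02,
        2.55642197e-02, -9.66568155e-05]), 'tool_pos': array([0.15439713, 0.52752945, 0.21812451]), 'orientation': array([-4.45840289e-01, -3.10955713e+00,  1.69886322e-03]), 'contact_force': array([0.07153251, 1.1348527 , 0.86527248]), 'ft_torque': array([-0.04298313,  0.01287497,  0.05434768]), 'grip_width': 1.000276191936944}
scene {'K': array([[442.33675141,   0.        , 280.98212305],
       [  0.        , 442.33675141, 204.31537228],
       [  0.        ,   0.        ,   1.        ]]), 'k1': 0.03680568046452574, 'position': array([-0.18995838, -0.58581686,  0.66181097]), 'rotation': array([ 0.93686223, -0.42517186, -0.78013074])}
top {'K': array([[483.63697147,   0.        , 275.64472298],
       [  0.        , 483.63697147, 202.16867195],
       [  0.        ,   0.        ,   1.        ]]), 'k1': -0.11371371220022605, 'position': array([ 0.41230279, -0.01562691,  1.17436343]), 'rotation': array([ 0.07621826, -0.06101366, -1.56209074])}
wrist {'K': array([[364.52362256,   0.        , 284.80318489],
       [  0.        , 364.52362256, 211.36206537],
       [  0.        ,   0.        ,   1.        ]]), 'k1': -0.06420878267795203, 'T_tool_cam': array([[-1.33914301e-03,  9.59649830e-01,  2.81194614e-01,
         7.85517066e-02],
       [ 9.99999092e-01,  1.24194455e-03,  5.23871755e-04,
        -4.18831521e-04],
       [ 1.53505322e-04,  2.81195060e-01, -9.59650621e-01,
        -1.65875794e-01],
       [ 0.00000000e+00,  0.00000000e+00,  0.00000000e+00,
         1.00000000e+00]])}
```

View pics/scene0.png

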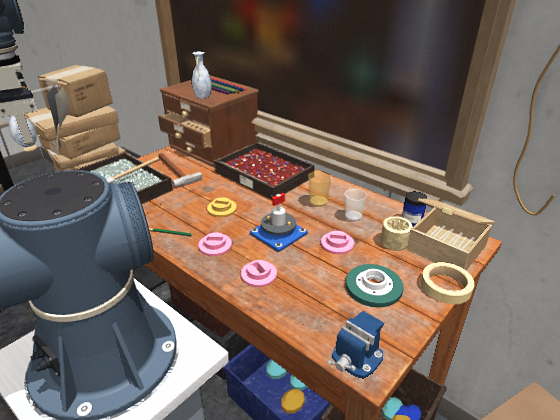

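View pics/top0.png

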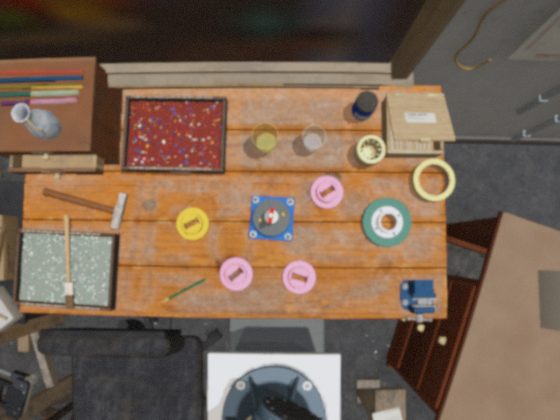

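View pics/wrist0.png

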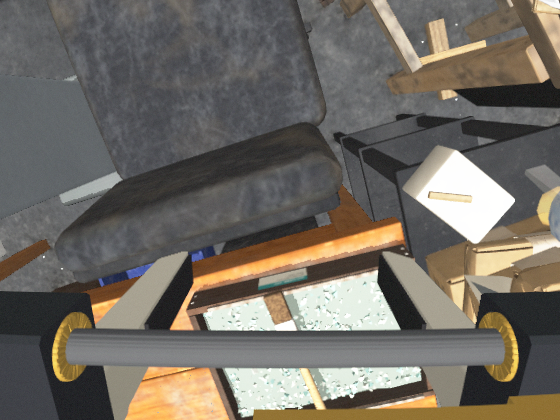

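```bash
cat > h.py <<'E'
import numpy as np, cv2
from scipy.spatial.transform import Rotation as R
from rig import status, imaging
def cam(n,st=None):
    p=imaging.camera_params(n)
    if n=="wrist":
        st=st or status.state()
        T=np.array(p["T_tool_cam"]); Rt=R.from_rotvec(st["orientation"]).as_matrix()
        return p["K"],p["k1"],Rt@T[:3,3]+st["tool_pos"],Rt@T[:3,:3]
    return p["K"],p["k1"],np.array(p["position"]),R.from_rotvec(p["rotation"]).as_matrix()
def px2w(c,u,v,z):
    K,k1,P,M=c
    d=np.array([(u-K[0,2])/K[0,0],(v-K[1,2])/K[1,1]]); s=d.copy()
    for _ in range(20): s=d/(1+k1*(s@s))
    r=M@np.array([s[0],-s[1],-1]); t=(z-P[2])/r[2]; return P+t*r
def w2px(c,X):
    K,k1,P,M=c
    q=M.T@(np.array(X)-P); s=np.array([q[0],-q[1]])/-q[2]; s=s*(1+k1*(s@s))
    return np.array([K[0,0]*s[0]+K[0,2],K[1,1]*s[1]+K[1,2]])
def save(im,name,box=None,f=1):
    if box: im=im[box[1]:box[3],box[0]:box[2]]
    cv2.imwrite(f"pics/{name}.png",cv2.resize(im[:,:,::-1],None,fx=f,fy=f,interpolation=cv2.INTER_CUBIC))
def pose():
    s=status.state(); 
    M=R.from_rotvec(s["orientation"]).as_matrix()
    print("t",round(s["time_s"],2),"pos",np.round(s["tool_pos"]*1000,1),"F",np.round(s["contact_force"],1),"M",np.round(s["ft_torque"],2),"g",round(s["grip_width"]*93,1),"q",np.round(s["qpos"],2))
    print("toolx",np.round(M[:,0],3),"y",np.round(M[:,1],3),"z",np.round(M[:,2],3)); return s,M
E
python3 - <<'E'
from h import *
pose()
im=cv2.imread("pics/top0.png")[:,:,::-1]
save(im,"t_sp",(230,180,310,255),8); save(im,"t_wh",(350,190,460,250),7); save(im,"t_fl",(165,195,265,300),6)
c=cam("top")
for n,u,v,z in [("wheel",387,222,.014),("hub",387,222,.03),("flange",192,223,.008),("spindle",272,217,.114),("foot",272,218,.012),("amber",264,138,.08),("clear",313,138,.07),("cream",371,150,.054),("pinkR",326,192,.008),("pinkL",236,274,.01),("pinkM",299,277,.01),("vise",425,297,.08)]:
    print(n,px2w(c,u,v,z).round(3))
E
```

```text
t 0.15 pos [154.4 527.6 218.3] F [ 0.1  0.4 -1. ] M [-0.02 -0.02 -0.03] g 93.2 q [ 1.2   0.35  1.65 -0.    1.14 -0.08]
toolx [-0.96   0.281  0.   ] y [ 0.281  0.96  -0.001] z [-0.    -0.001 -1.   ]
wheel [ 0.468 -0.273  0.014]
hub [ 0.467 -0.269  0.03 ]
flange [0.462 0.198 0.008]
spindle [0.472 0.003 0.114]
foot [0.476 0.005 0.012]
amber [0.656 0.023 0.08 ]
clear [ 0.659 -0.09   0.07 ]
cream [ 0.636 -0.228  0.054]
pinkR [ 0.54  -0.126  0.008]
pinkL [0.341 0.09  0.01 ]
pinkM [ 0.335 -0.061  0.01 ]
vise [ 0.295 -0.344  0.08 ]
```

View pics/t_sp.png

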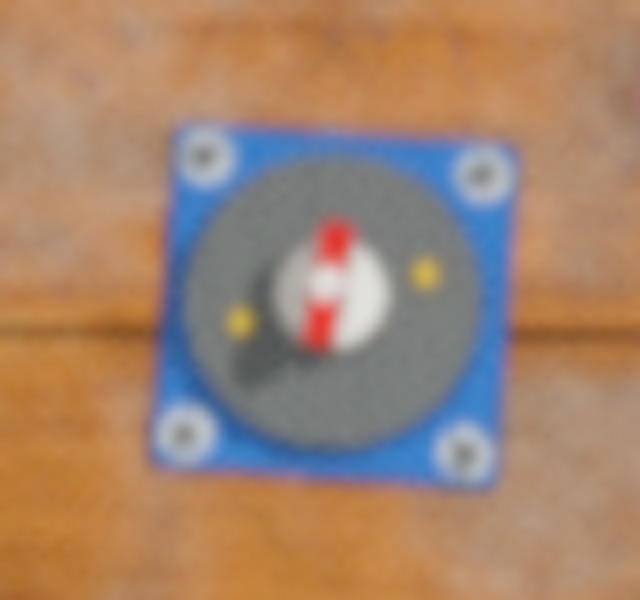

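View pics/t_wh.png

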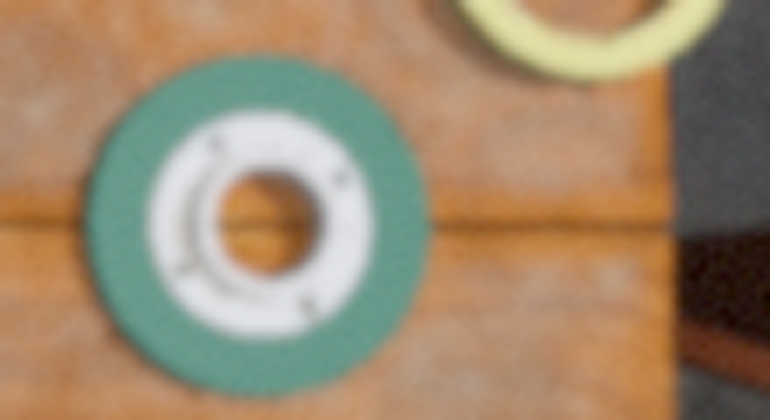

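View pics/t_fl.png

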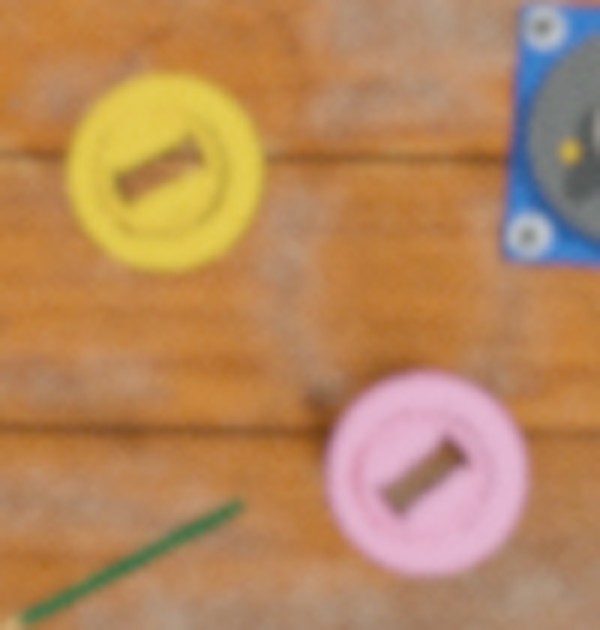

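Run:
```python
from h import *
c=cam("top")
im=cv2.imread("pics/top0.png")
hsv=cv2.cvtColor(im,cv2.COLOR_BGR2HSV)
def blob(lo,hi,box):
    m=cv2.inRange(hsv,np.array(lo),np.array(hi)); k=np.zeros_like(m); x0,y0,x1,y1=box; k[y0:y1,x0:x1]=m[y0:y1,x0:x1]
    n,l,s,ce=cv2.connectedComponentsWithStats(k); i=1+np.argmax(s[1:,4]); 
    cn=max(cv2.findContours((l==i).astype('uint8'),0,2)[0],key=len); return s[i,4],ce[i],cv2.fitEllipse(cn)
a=blob([70,50,50],[95,255,255],(350,190,460,250)); print(a, px2w(c,*a[2][0],.010))
a=blob([22,140,100],[35,255,255],(165,195,220,250)); print(a,px2w(c,*a[2][0],.006))
off=np.array([230,180])
p1=px2w(c,*(np.array([425,272])/8+off),.045);p2=px2w(c,*(np.array([240,322])/8+off),.045)
print("pins",p1,p2,(p1+p2)/2,np.linalg.norm(p1-p2),"ang",np.degrees(np.arctan2(*(p1-p2)[1::-1])))
b1=px2w(c,*(np.array([337,222])/8+off),.114);b2=px2w(c,*(np.array([316,350])/8+off),.114)
print("bar",b1,b2,(b1+b2)/2,np.linalg.norm(b1-b2),"ang",np.degrees(np.arctan2(*(b1-b2)[1::-1])))
co=[px2w(c,*(np.array(q)/8+off),.012) for q in [(177,125),(518,148),(494,490),(150,465)]]
print("corners",co,np.mean(co,0)); 
for i,j in [(3,0),(2,1),(1,0),(2,3)]: d=co[j]-co[i]; print(np.linalg.norm(d),np.degrees(np.arctan2(d[1],d[0])))
o2=np.array([165,195])
s1=px2w(c,*(np.array([203,145])/6+o2),.02);s2=px2w(c,*(np.array([115,192])/6+o2),.02)
print("slot",s1,s2,np.degrees(np.arctan2(*(s1-s2)[1::-1])))
w=cam("wrist")
s,M=pose()
print("tcp px",w2px(w,s["tool_pos"]), "20 mm up",w2px(w,s["tool_pos"]+[0,0,.02]),"100mm below",w2px(w,s["tool_pos"]+[0,0,-.1]),w2px(w,s["tool_pos"]+[0,0,-.2]))
```

```text
(np.int32(900), array([385.59666667, 222.09111111]), ((386.15240478515625, 221.8390350341797), (46.7367057800293, 47.12364196777344), 101.00264739990234)) [ 0.46853604 -0.27152747  0.01      ]
(np.int32(754), array([192.29575597, 223.46949602]), ((192.1422119140625, 223.30783081054688), (31.55330467224121, 32.038841247558594), 23.758323669433594)) [0.46171494 0.19849963 0.006     ]
pins [ 0.48363652 -0.02199829  0.045     ] [0.46859373 0.03195814 0.045     ] [0.47611512 0.00497993 0.045     ] 0.056014120545849096 ang -74.42178509882422
bar [0.49286706 0.00266946 0.114     ] [0.45763308 0.00812436 0.114     ] [0.47525007 0.00539691 0.114     ] 0.035653735410481176 ang -8.800621664439019
corners [array([0.52965251, 0.05303791, 0.012     ]), array([ 0.52340415, -0.04999395,  0.012     ]), array([ 0.42042363, -0.04330653,  0.012     ]), array([0.42707027, 0.0599252 , 0.012     ])] [0.47513764 0.00491565 0.012     ]
0.1028131814649832 -3.8410266122257384
0.10319742119059587 -3.7154959822735316
0.10322115541024722 86.52955071418597
0.10344548262431572 86.31606144554213
slot [0.47121239 0.17996083 0.02      ] [0.4520761  0.21505702 0.02      ] -61.398458841036195
t 0.15 pos [154.4 527.6 218.3] F [ 0.1  0.4 -1. ] M [-0.02 -0.02 -0.03] g 93.2 q [ 1.2   0.35  1.65 -0.    1.14 -0.08]
toolx [-0.96   0.281  0.   ] y [ 0.281  0.96  -0.001] z [-0.    -0.001 -1.   ]
tcp px [285.9063803  269.05927388] 20 mm up [285.99122029 288.41921225] 100mm below [285.65533051 212.18253052] [285.53227192 184.5206749 ]
```

Call:
servo_tool --pt "0 0 -0.095 0 0 0 9.3" --pt "0 0 -0.095 0 0 0 9.3" --pt "0 0 -0.095 0 0 0 9.3" --pt "0 0 0 -2.1 -3.5 0 9.3" --pt "0 0 0 -2.1 -3.5 0 9.3" --pt "0 0 0 -2.1 -3.5 0 9.3" --pt "0 0 0 -2.1 -3.5 0 9.3" --pt "0 0 0 -2.1 -3.5 0 9.3"

```text
time_s: 0.82
tool_pos: [0.2599, 0.3511, 0.2185]
orientation: [0.001, -3.142, 0.0]
contact_force: [0.6, -0.3, 0.3]
grip_width: 0.999
```

Call:
servo_tool --pt "0 0 0 -2.1 -3.5 0 9.3" --pt "0 0 0 -2.1 -3.5 0 9.3" --pt "0 0 0 -2.1 -3.5 0 9.3" --pt "0 0 0 -2.1 -3.5 0 9.3" --pt "0 0 0 -2.1 -3.5 0 9.3" --pt "0 0 0 -2.1 -3.5 0 9.3" --pt "0 0 0 -2.1 -3.5 0 9.3" --pt "0 0 0 -2.1 -3.5 0 9.3"

```text
time_s: 1.48
tool_pos: [0.4281, 0.0708, 0.2187]
orientation: [-0.0, 3.141, 0.0]
contact_force: [1.6, 1.3, -0.6]
grip_width: 1.003
```

Call:
servo_tool --pt "0 0 0 -2.1 -3.5 0 9.3" --pt "0 0 0 -2.1 -3.5 0 9.3" --pt "0 0 0 0 0 0 9.3" --pt "0 0 0 0 0 0 9.3" --pt "0 0 0 0 0 0 9.3"

```text
time_s: 1.9
tool_pos: [0.4691, 0.0032, 0.2183]
orientation: [-0.001, -3.141, -0.0]
contact_force: [0.1, 0.6, -0.4]
grip_width: 0.995
```

Run:
```python
from h import *
s,M=pose()
im=imaging.get_image("wrist"); save(im,"w1")
c=cam("wrist",s)
print(w2px(c,[.4757,.0052,.114]),w2px(c,[.4757,.0052,.038]))
```

```text
t 1.9 pos [469.1   3.2 218.3] F [ 0.1  0.6 -0.4] M [-0.01 -0.03  0.04] g 92.6 q [-0.09  0.2   1.85  0.    1.09 -1.66]
toolx [-1.     0.     0.001] y [0. 1. 0.] z [-0.001  0.    -1.   ]
[288.0299652  218.99427207] [287.3308925  195.63644447]
```

View pics/w1.png

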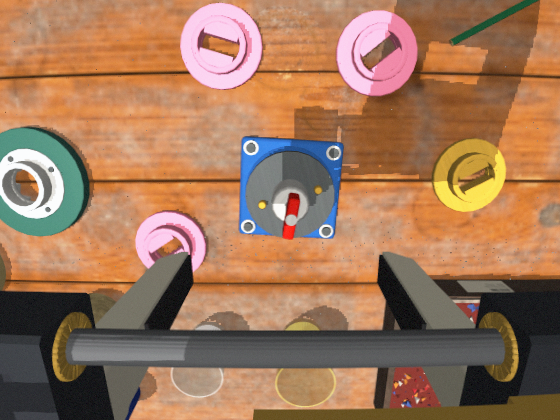

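Run:
```python
from h import *
im=cv2.imread("pics/w1.png")[:,:,::-1]
save(im,"w1_sp",(230,125,350,245),6); save(im,"w1_fl",(425,130,515,220),6)
```

```text
(no output)
```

View pics/w1_sp.png

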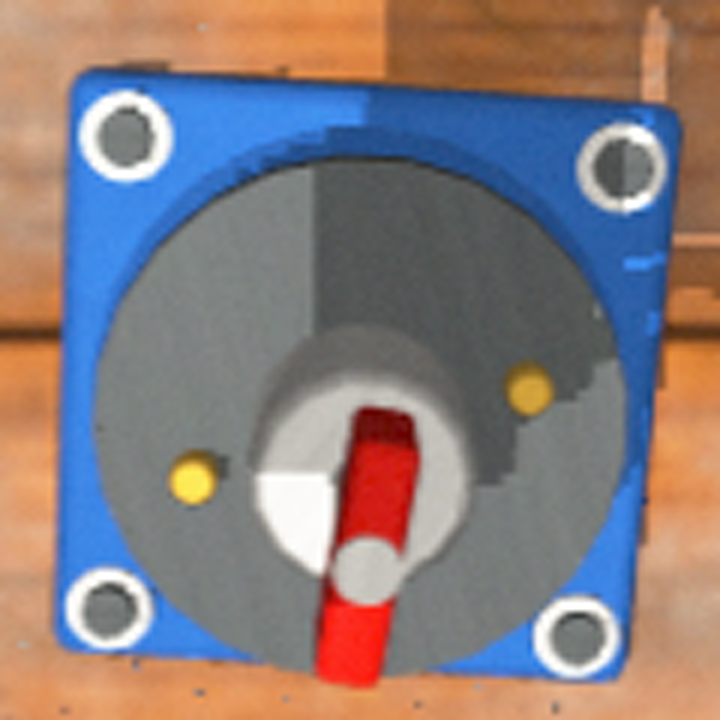

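View pics/w1_fl.png

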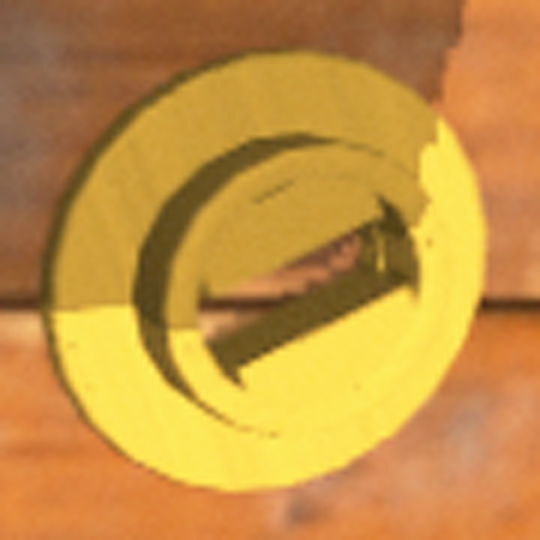

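Run:
```python
from h import *
s,M=pose(); c=cam("wrist",s)
o=np.array([230,125])
f=lambda q,z,o=o: px2w(c,*(np.array(q)/6+o),z)
a,b=f((193,476),.045),f((530,388),.045); d=b-a
print("pins",a.round(4),b.round(4),((a+b)/2).round(4),np.linalg.norm(d),np.degrees(np.arctan2(d[1],d[0])))
co=[f(q,.012) for q in [(75,72),(683,108),(626,682),(55,648)]]; print("foot",np.mean(co,0).round(4),[np.linalg.norm(co[i]-co[i-1]).round(4) for i in range(4)])
m=[f(q,.038) for q in [(95,420),(626,420),(360,157)]]; print("plate y centre",(m[0]+m[1])/2,"top x edge",m[2])
k=[f(q,.114) for q in [(362,448),(417,455),(380,686),(317,678)]]; print("bar",np.round(k,4),np.mean(k,0)); d=k[0]+k[1]-k[2]-k[3]; print(np.degrees(np.arctan2(d[1],d[0])))
m=[f(q,.072) for q in [(255,480),(470,480),(362,372)]]; print("shoulder",np.round(m,4))
o2=np.array([425,130])
e=[f(q,.008,o2) for q in [(265,50),(45,300),(487,240),(240,491)]]; print("fl",np.round(e,4))
bt=[f(q,.022,o2) for q in [(165,320),(420,240),(300,140),(290,436)]]; print("boss",np.round(bt,4))
sl=[f(q,.022,o2) for q in [(380,195),(200,288),(418,288),(240,375)]]; print("slot",np.round(sl,4),np.mean(sl,0)); 
for i,j in((0,1),(2,3)): d=sl[i]-sl[j]; print(np.degrees(np.arctan2(d[1],d[0])))
im=cv2.imread("pics/w1.png"); hsv=cv2.cvtColor(im,cv2.COLOR_BGR2HSV)
```

```text
t 1.95 pos [469.    3.7 218.5] F [-0.7  1.2 -0.1] M [ 0.03 -0.02  0.04] g 93.1 q [-0.09  0.2   1.85  0.    1.09 -1.66]
toolx [-1.    -0.001  0.001] y [-0.001  1.     0.   ] z [-0.001  0.    -1.   ]
pins [ 0.4825 -0.0186  0.045 ] [0.4681 0.0352 0.045 ] [0.4753 0.0083 0.045 ] 0.05574980704115107 105.03795988317846
foot [0.4756 0.0086 0.012 ] [np.float64(0.1027), np.float64(0.1026), np.float64(0.1033), np.float64(0.1037)]
plate y centre [0.4749929  0.00839547 0.038     ] top x edge [0.43234049 0.00815873 0.038     ]
bar [[0.4601 0.0074 0.114 ]
 [0.4611 0.0145 0.114 ]
 [0.4925 0.0099 0.114 ]
 [0.4914 0.0016 0.114 ]] [0.47626617 0.00835769 0.114     ]
170.63156531936582
shoulder [[ 0.4758 -0.0077  0.072 ]
 [ 0.4759  0.0241  0.072 ]
 [ 0.4595  0.0081  0.072 ]]
fl [[0.4218 0.1942 0.008 ]
 [0.4659 0.16   0.008 ]
 [0.4546 0.2397 0.008 ]
 [0.5011 0.2004 0.008 ]]
boss [[0.4665 0.1756 0.022 ]
 [0.4523 0.2189 0.022 ]
 [0.4355 0.1952 0.022 ]
 [0.487  0.2007 0.022 ]]
slot [[0.4446 0.2106 0.022 ]
 [0.4609 0.181  0.022 ]
 [0.4606 0.2198 0.022 ]
 [0.4761 0.1901 0.022 ]] [0.46054805 0.20037807 0.022     ]
118.76933598554741
117.5311332873212
```

Call:
servo_tool --pt "0 0 0 0 -3.95 0 9.3" --pt "0 0 0 0 -3.95 0 9.3" --pt "0 0 0 0 -3.95 0 9.3" --pt "0 0 0 0 -3.95 0 9.3" --pt "0 0 0 0 -3.95 0 9.3" --pt "0 0 0 0 -3.95 0 9.3" --pt "0 0 0 0 -3.95 0 9.3" --pt "0 0 0 0 0 0 9.3"

```text
time_s: 2.62
tool_pos: [0.4696, -0.2775, 0.2187]
orientation: [0.002, 3.141, -0.003]
contact_force: [0.5, 0.4, -0.1]
grip_width: 1.001
```

Call:
servo_tool --pt "0 0 0 0 0 0 9.3" --pt "0 0 0 0 0 0 9.3"

```text
time_s: 2.78
tool_pos: [0.4697, -0.2721, 0.2185]
orientation: [0.002, -3.141, -0.001]
contact_force: [-0.8, 1.0, 0.8]
grip_width: 1.002
```

Run:
```python
from h import *
s,M=pose()
im=imaging.get_image("wrist"); save(im,"w2"); c=cam("wrist",s)
u,v=w2px(c,[.4685,-.2715,.014]).astype(int); print(u,v)
u0,v0=u-65,v-65
save(im,"w2c",(u0,v0,u0+130,v0+130),5); print(u0,v0)
```

```text
t 2.78 pos [ 469.7 -272.1  218.5] F [-0.8  1.   0.8] M [ 0.05 -0.06 -0.07] g 93.2 q [-0.61  0.34  1.67  0.    1.13 -2.18]
toolx [-1.    -0.001  0.   ] y [-0.001  1.     0.001] z [-0.     0.001 -1.   ]
285 182
220 117
```

View pics/w2c.png

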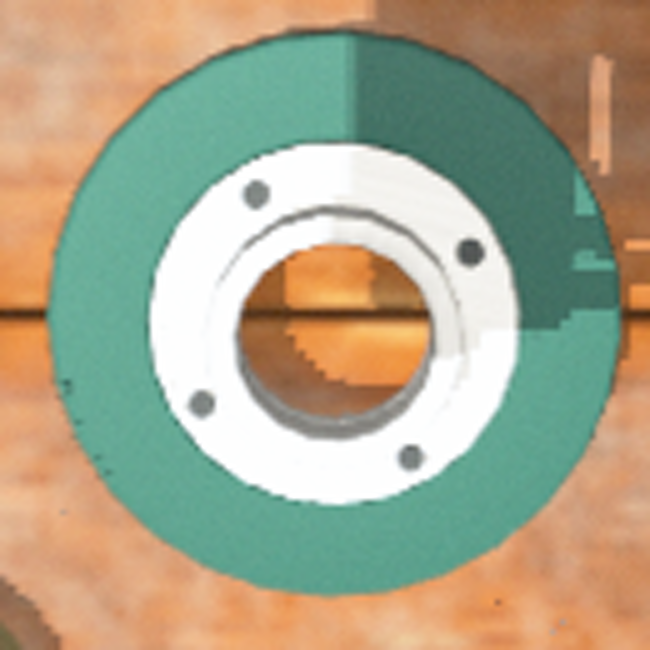

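Run:
```python
from h import *
s,M=pose(); c=cam("wrist",s); o=np.array([220,117])
f=lambda q,z: px2w(c,*(np.array(q)/5+o),z)
e=[f(q,.014) for q in [(48,315),(620,315),(335,30),(335,597)]]; print("rim",np.round(e,4),(e[0]+e[1])[1]/2,(e[2]+e[3])[0]/2)
e=[f(q,.015) for q in [(150,325),(520,325),(335,142),(335,504)]]; print("ring",np.round(e,4),(e[0]+e[1])[1]/2,(e[2]+e[3])[0]/2)
e=[f(q,.03) for q in [(212,330),(463,330),(338,207)]]; print("hub",np.round(e,4),(e[0]+e[1])[1]/2)
m=[f(q,.015) for q in [(256,194),(470,252),(411,457),(202,403)]]
for i,j in((0,2),(1,3)): d=m[i]-m[j]; print(np.degrees(np.arctan2(d[1],d[0])),np.linalg.norm(d))
print(np.mean(m,0))
```

```text
t 2.83 pos [ 469.8 -271.9  218.7] F [-0.4  0.2 -0.3] M [0.   0.05 0.  ] g 93.1 q [-0.61  0.34  1.67  0.    1.13 -2.18]
toolx [-1.    -0.002  0.   ] y [-0.002  1.     0.   ] z [-0.  0. -1.]
rim [[ 0.4659 -0.3294  0.014 ]
 [ 0.4658 -0.211   0.014 ]
 [ 0.4083 -0.2701  0.014 ]
 [ 0.5279 -0.2698  0.014 ]] -0.27017897399635166 0.468108219704118
ring [[ 0.4678 -0.3082  0.015 ]
 [ 0.4678 -0.2318  0.015 ]
 [ 0.4303 -0.2701  0.015 ]
 [ 0.5065 -0.2699  0.015 ]] -0.26998285047935244 0.4684196099148177
hub [[ 0.4657 -0.2945  0.03  ]
 [ 0.4657 -0.2447  0.03  ]
 [ 0.4413 -0.2696  0.03  ]] -0.26959101227885596
-149.8597620017228 0.0640250606540331
119.92300623902253 0.06382840543147046
[ 0.46848444 -0.27003583  0.015     ]
```

Call:
servo_tool --pt "0 0 0 0.14 0.19 3.8 8.0" --pt "0 0 0 0 0 3.8 8.0" --pt "0 0 0 0 0 3.8 8.0" --pt "0 0 0 0 0 3.8 8.0" --pt "0 0 0 0 0 2.8 8.0" --pt "0 0 0 0 0 1.2 8.0" --pt "0 0 0 0 0 0.7 8.0" --pt "0 0 0 0 0 0 8.0"

```text
time_s: 3.5
tool_pos: [0.4685, -0.2709, 0.0195]
orientation: [0.002, -3.141, -0.001]
contact_force: [-0.9, -0.2, 0.3]
grip_width: 0.859
```

Call:
servo_tool --pt "0 0 0 0 0 0 8.0" --pt "0 0 0 0 0 0 8.0"

```text
time_s: 3.67
tool_pos: [0.4692, -0.2721, 0.0213]
orientation: [-0.001, 3.139, -0.002]
contact_force: [-0.0, -0.2, -0.3]
grip_width: 0.858
```

```bash
python3 -c "
from h import *
pose()"
```

```text
t 3.67 pos [ 469.2 -272.1   21.3] F [-0.  -0.2 -0.3] M [ 0.05 -0.02  0.02] g 79.8 q [-0.61  0.62  1.81  0.    0.71 -2.18]
toolx [-1.    -0.001 -0.002] y [-0.001  1.    -0.002] z [ 0.002 -0.002 -1.   ]
```

Call:
servo_tool --pt "0 0 0 0.1 0.15 0.3 8.0" --pt "0 0 0 0 0 0 8.0" --pt "0 0 0 0 0 0 8.0"

```text
time_s: 3.92
tool_pos: [0.4674, -0.2702, 0.0171]
orientation: [-0.0, 3.141, -0.001]
contact_force: [-0.6, -1.1, -0.4]
grip_width: 0.86
```

```bash
python3 -c "
from h import *
pose()"
```

```text
t 3.92 pos [ 467.4 -270.2   17.1] F [-0.6 -1.1 -0.4] M [-0.03  0.02 -0.06] g 80.0 q [-0.61  0.62  1.81  0.    0.71 -2.18]
toolx [-1.    -0.    -0.001] y [-0.  1. -0.] z [ 0.001 -0.    -1.   ]
```

Call:
servo_tool --pt "0 0 0 0 0 0 4.0" --pt "0 0 0 0 0 0 4.0" --pt "0 0 0 0 0 0 4.0" --pt "0 0 0 0 0 0 4.0"

```text
time_s: 4.25
tool_pos: [0.4673, -0.2703, 0.0167]
orientation: [-0.0, 3.142, -0.0]
contact_force: [-1.3, 0.2, 0.2]
grip_width: 0.622
```

```bash
python3 -c "
from h import *
pose();pose()
im=imaging.get_image('wrist'); save(im,'w3'); pose()"
```

```text
t 4.25 pos [ 467.3 -270.3   16.7] F [-1.3  0.2  0.2] M [ 0.03 -0.03 -0.01] g 57.9 q [-0.61  0.62  1.81 -0.    0.71 -2.18]
toolx [-1. -0. -0.] y [-0.  1. -0.] z [ 0. -0. -1.]
t 4.25 pos [ 467.3 -270.3   16.7] F [-1.3  0.2  0.2] M [ 0.03 -0.03 -0.01] g 57.9 q [-0.61  0.62  1.81 -0.    0.71 -2.18]
toolx [-1. -0. -0.] y [-0.  1. -0.] z [ 0. -0. -1.]
t 4.3 pos [ 467.3 -270.2   16.6] F [-0.4  1.   0.2] M [ 0.04 -0.06 -0.01] g 54.3 q [-0.61  0.62  1.81 -0.    0.71 -2.18]
toolx [-1. -0.  0.] y [-0.  1. -0.] z [-0. -0. -1.]
```

View pics/w3.png

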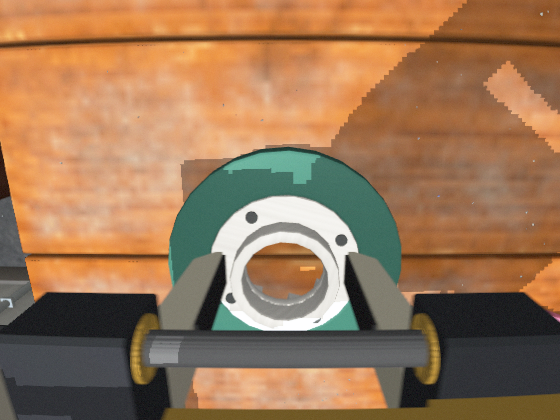

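Call:
servo_tool --pt "0 0 0 0 0 0 4.0" --pt "0 0 0 0 0 0 4.0" --pt "0 0 0 0 0 0 4.0"

```text
time_s: 4.55
tool_pos: [0.4673, -0.2703, 0.0166]
orientation: [0.0, -3.142, 0.0]
contact_force: [0.2, -0.4, -0.1]
grip_width: 0.544
```

```bash
python3 -c "
from h import *
s,M=pose()
im=imaging.get_image('wrist'); save(im,'w4',(150,130,430,330),2.8); c=cam('wrist',s)
print(w2px(c,[.4685,-.2702,.03]),w2px(c,s['tool_pos']+[0,0,.013]))
"
```

```text
t 4.55 pos [ 467.3 -270.3   16.6] F [ 0.2 -0.4 -0.1] M [-0.06 -0.04 -0.01] g 50.6 q [-0.61  0.62  1.81 -0.    0.71 -2.18]
toolx [-1. -0.  0.] y [-0.  1. -0.] z [-0. -0. -1.]
[286.0295549  284.17114474] [285.90037897 281.38701911]
```

View pics/w4.png

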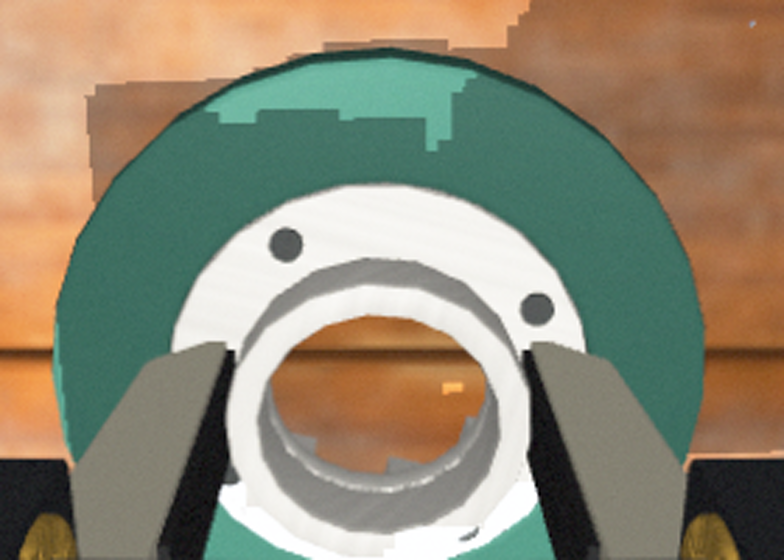

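```bash
python3 -c "
from h import *
s,M=pose(); c=cam('wrist',s)
f=lambda q,z: px2w(c,q[0]/2.8+150,q[1]/2.8+130,z)
print(f((380,284),.03)+[.026,0,0], f((380,49),.014)+[.06,0,0], f((380,183),.015)+[.039,0,0])
print(f((55,320),.014),f((705,330),.014))
"
```

```text
t 4.6 pos [ 467.3 -270.2   16.6] F [-0.6 -0.4  0.2] M [-0.06  0.01 -0.02] g 50.1 q [-0.61  0.62  1.81 -0.    0.71 -2.18]
toolx [-1. -0. -0.] y [-0.  1. -0.] z [ 0. -0. -1.]
[ 0.46856458 -0.27031187  0.03      ] [ 0.46743658 -0.27025578  0.014     ] [ 0.46880679 -0.2702684   0.015     ]
[ 0.45501737 -0.32812169  0.014     ] [ 0.45707184 -0.21222702  0.014     ]
```

Call:
servo_tool --pt "0 0 0 0 0 -0.5 4.0" --pt "0 0 0 0 0 -1.5 4.0" --pt "0 0 0 0 0 -3 4.0" --pt "0 0 0 0 0 -3 4.0" --pt "0 0 0 0 0 -3 4.0" --pt "0 0 0 0 0 -3 4.0" --pt "0 0 0 0 0 -1 4.0" --pt "0 0 0 0 0 0 4.0"

```text
time_s: 5.27
tool_pos: [0.468, -0.2707, 0.1686]
orientation: [-0.0, 3.138, -0.003]
contact_force: [-0.7, -0.2, -4.7]
grip_width: 0.544
```

```bash
python3 -c "
from h import *
s,M=pose()
im=imaging.get_image('wrist'); save(im,'w5'); "
```

```text
t 5.27 pos [ 468.  -270.7  168.6] F [-0.7 -0.2 -4.7] M [0.06 0.   0.01] g 50.6 q [-0.61  0.39  1.73  0.    1.02 -2.18]
toolx [-1.    -0.    -0.003] y [-0.     1.    -0.002] z [ 0.003 -0.002 -1.   ]
```

View pics/w5.png

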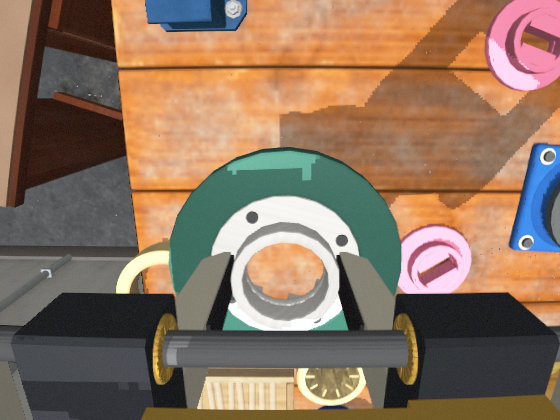

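Call:
servo_tool --pt "0 0 0 -0.08 3.5 0 4.0" --pt "0 0 0 -0.08 3.5 0 4.0" --pt "0 0 0 -0.08 3.5 0 4.0" --pt "0 0 0 -0.08 3.5 0 4.0" --pt "0 0 0 -0.08 3.5 0 4.0" --pt "0 0 0 -0.08 3.5 0 4.0" --pt "0 0 0 -0.08 3.5 0 4.0" --pt "0 0 0 -0.08 3.3 0 4.0"

```text
time_s: 5.98
tool_pos: [0.4721, 0.0097, 0.1643]
orientation: [0.0, -3.138, -0.001]
contact_force: [1.6, 0.5, -4.3]
grip_width: 0.541
```

Call:
servo_tool --pt "0 0 0 0 0 0 4.0" --pt "0 0 0 0 0 0 4.0" --pt "0 0 0 0 0 0 4.0"

```text
time_s: 6.23
tool_pos: [0.4728, 0.0076, 0.1651]
orientation: [0.001, -3.139, 0.0]
contact_force: [0.6, 0.3, -4.1]
grip_width: 0.543
```

```bash
python3 -c "
from h import *
s,M=pose()
im=imaging.get_image('wrist'); save(im,'w6',(150,120,430,330),2.8); c=cam('wrist',s)
save(imaging.get_image('scene'),'s6',(200,130,360,260),4)
pose()
for p in [[.4755,.008,.114],[.4755,.008,.072],[.4755,.008,.038]]: print(w2px(c,p))
"
```

```text
t 6.23 pos [472.8   7.6 165.1] F [ 0.6  0.3 -4.1] M [ 0. -0. -0.] g 50.5 q [-0.08  0.28  1.9  -0.    0.96 -1.65]
toolx [-1.    -0.001  0.003] y [-0.001  1.    -0.   ] z [-0.003 -0.    -1.   ]
t 6.33 pos [473.2   7.  165.7] F [-0.   0.  -4.9] M [ 0.03  0.02 -0.04] g 50.3 q [-0.08  0.28  1.9  -0.    0.96 -1.65]
toolx [-1.     0.001  0.002] y [ 0.001  1.    -0.   ] z [-0.002 -0.    -1.   ]
[286.15784991 238.4643473 ]
[285.94650007 218.73299418]
[285.81621508 206.58835571]
```

View pics/w6.png

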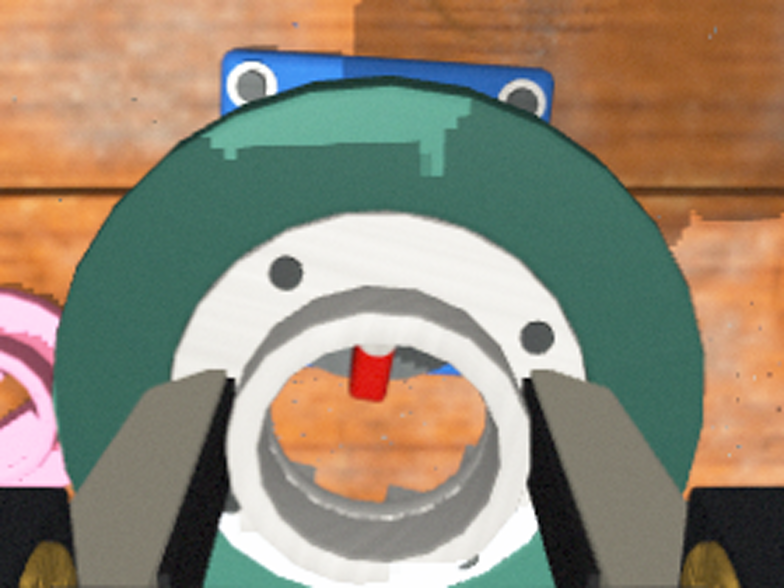

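View pics/s6.png

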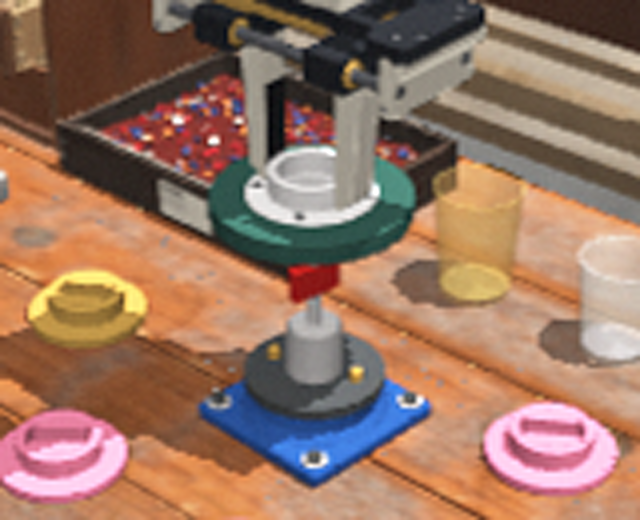

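Call:
servo_tool --pt "0 0 0 -0.15 -0.05 0 4.0" --pt "0 0 0 0 0 1.2 4.0" --pt "0 0 0 0 0 1.2 4.0" --pt "0 0 0 0 0 1.2 4.0" --pt "0 0 0 0 0 1.2 4.0" --pt "0 0 0 0 0 0 4.0" --pt "0 0 0 0 0 0 4.0"

```text
time_s: 6.92
tool_pos: [0.475, 0.0068, 0.1184]
orientation: [-0.001, -3.141, -0.0]
contact_force: [-0.5, -0.2, -3.6]
grip_width: 0.54
```

```bash
python3 -c "
from h import *
s,M=pose()
im=imaging.get_image('wrist'); save(im,'w7',(150,120,430,330),2.8); c=cam('wrist',s)
for p in [[.4755,.008,.114],[.4755,.008,.072],[.4755,.008,.038]]: print(w2px(c,p))
"
```

```text
t 6.92 pos [475.    6.8 118.4] F [-0.5 -0.2 -3.6] M [-0.01  0.   -0.08] g 50.2 q [-0.08  0.36  1.93 -0.    0.85 -1.65]
toolx [-1.     0.001  0.001] y [0.001 1.    0.   ] z [-0.001  0.    -1.   ]
[288.24117111 266.50895617]
[287.61344204 237.75378852]
[287.24704286 221.00758128]
```

View pics/w7.png

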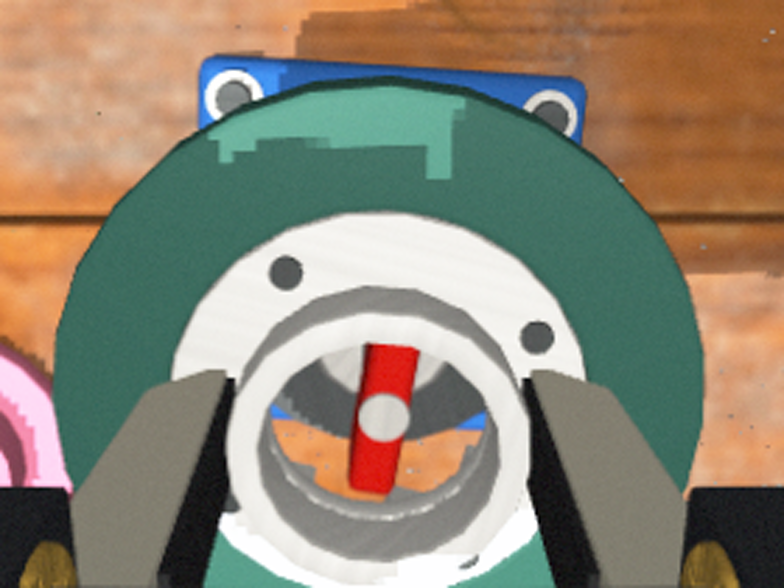

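```bash
python3 -c "
from h import *
s,M=pose();c=cam('wrist',s)
for q,z in [((384,417),.114),((384,417),.118),((394,345),.114),((371,491),.114)]: print(px2w(c,q[0]/2.8+150,q[1]/2.8+120,z).round(4))
"
```

```text
t 6.97 pos [475.4   6.8 119. ] F [ 0.2 -0.8 -4.3] M [0.03 0.01 0.01] g 50.7 q [-0.08  0.36  1.93 -0.    0.85 -1.65]
toolx [-1.     0.001 -0.   ] y [ 0.001  1.    -0.   ] z [ 0. -0. -1.]
[0.4775 0.0075 0.114 ]
[0.4756 0.0075 0.118 ]
[0.4634 0.0093 0.114 ]
[0.4928 0.0051 0.114 ]
```

Call:
servo_tool --pt "0 0 0 0 0 1.0 4.0" --pt "0 0 0 0 0 1.0 4.0" --pt "0 0 0 0 0 1.0 4.0" --pt "0 0 0 0 0 0 4.0" --pt "0 0 0 0 0 0 4.0"

```text
time_s: 7.38
tool_pos: [0.4746, 0.0073, 0.0879]
orientation: [0.0, -3.14, -0.0]
contact_force: [-0.0, -0.4, -4.9]
grip_width: 0.544
```

```bash
python3 -c "
from h import *
s,M=pose()
im=imaging.get_image('wrist'); save(im,'w8',(150,120,430,330),2.8)
"
```

```text
t 7.38 pos [474.6   7.3  87.9] F [-0.  -0.4 -4.9] M [0.03 0.02 0.03] g 50.6 q [-0.08  0.41  1.95 -0.    0.78 -1.65]
toolx [-1.    -0.     0.002] y [-0.  1.  0.] z [-0.002  0.    -1.   ]
```

View pics/w8.png

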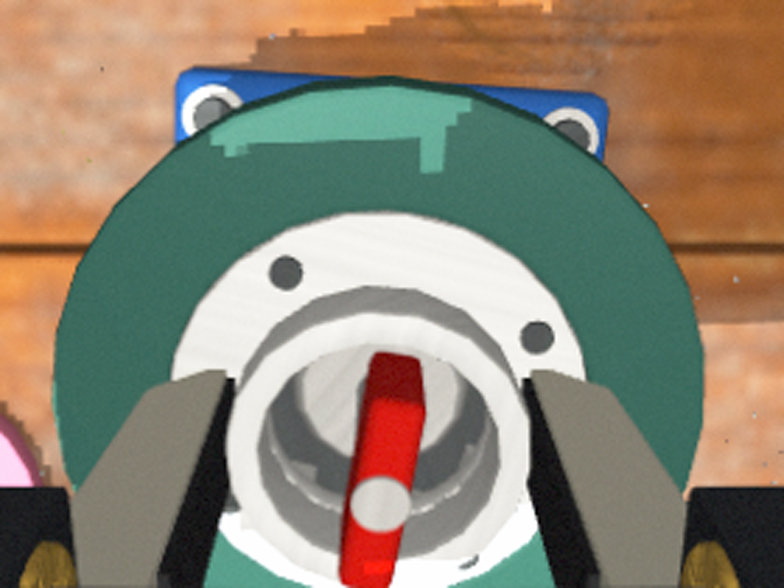

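Call:
servo_tool --pt "0 0 0 0 0 0.6 4.0" --pt "0 0 0 0 0 0.6 4.0" --pt "0 0 0 0 0 0.6 4.0" --pt "0 0 0 0 0 0.2 4.0" --pt "0 0 0 0 0 0 4.0"

```text
time_s: 7.85
tool_pos: [0.4747, 0.0073, 0.0679]
orientation: [0.0, -3.14, -0.0]
contact_force: [0.5, 0.7, -3.6]
grip_width: 0.541
```

```bash
python3 -c "
from h import *
s,M=pose()
im=imaging.get_image('wrist'); save(im,'w9',(150,120,430,330),2.8)
"
```

```text
t 7.85 pos [474.7   7.3  67.9] F [ 0.5  0.7 -3.6] M [0.   0.03 0.03] g 50.3 q [-0.08  0.45  1.96  0.    0.73 -1.65]
toolx [-1.    -0.     0.001] y [-0.  1.  0.] z [-0.001  0.    -1.   ]
```

View pics/w9.png

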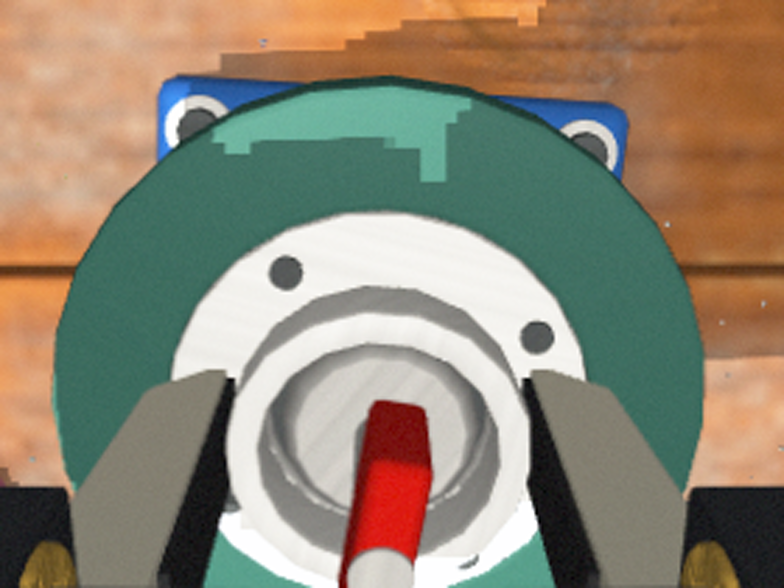

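Call:
servo_tool --pt "0 0 0 0 0 0.25 4.0" --pt "0 0 0 0 0 0.25 4.0" --pt "0 0 0 0 0 0.2 4.0" --pt "0 0 0 0 0 0.1 4.0" --pt "0 0 0 0 0 0 4.0" --pt "0 0 0 0 0 0 4.0"

```text
time_s: 8.4
tool_pos: [0.4754, 0.0073, 0.0614]
orientation: [-0.001, 3.141, -0.0]
contact_force: [-4.4, 0.2, 9.6]
grip_width: 0.543
```

```bash
python3 -c "
from h import *
s,M=pose()
"
```

```text
t 8.4 pos [475.4   7.3  61.4] F [-4.4  0.2  9.6] M [-0.03  0.71  0.03] g 50.5 q [-0.08  0.46  1.97 -0.    0.72 -1.65]
toolx [-1.    -0.    -0.001] y [-0.  1. -0.] z [ 0.001 -0.    -1.   ]
```

Call:
servo_tool --pt "0 0 0.06 0 0 0 4.0" --pt "0 0 0.06 0 0 0 4.0" --pt "0 0 0.06 0 0 0 4.0" --pt "0 0 0.06 0 0 0 4.0" --pt "0 0 0.03 0 0 0 4.0" --pt "0 0 0 0 0 0 4.0"

```text
time_s: 8.9
tool_pos: [0.4761, 0.0072, 0.0615]
orientation: [0.425, 3.11, 0.0]
contact_force: [-0.9, -0.2, 5.3]
grip_width: 0.542
```

```bash
python3 -c "
from h import *
s,M=pose()
"
```

```text
t 8.9 pos [476.1   7.2  61.5] F [-0.9 -0.2  5.3] M [0.01 0.09 0.  ] g 50.4 q [-0.08  0.46  1.96 -0.    0.72 -1.38]
toolx [-0.963  0.268 -0.002] y [0.268 0.963 0.   ] z [ 0.002 -0.    -1.   ]
```

Call:
servo_tool --pt "0 0 0 0 0 0.1 4.0" --pt "0 0 0 0 0 0.1 4.0" --pt "0 0 0 0 0 0 4.0"

```text
time_s: 9.15
tool_pos: [0.4767, 0.0071, 0.0609]
orientation: [0.421, 3.109, -0.0]
contact_force: [-6.4, 0.1, 28.8]
grip_width: 0.546
```

```bash
python3 -c "
from h import *
s,M=pose()
"
```

```text
t 9.15 pos [476.7   7.1  60.9] F [-6.4  0.1 28.8] M [-0.14  1.26  0.13] g 50.8 q [-0.08  0.46  1.96 -0.    0.71 -1.38]
toolx [-0.964  0.266 -0.004] y [0.266 0.964 0.   ] z [ 0.004 -0.001 -1.   ]
```

Call:
servo_tool --pt "0 0 0 0 0 -0.15 4.0" --pt "0 0 0.1 0 0 0 4.0" --pt "0 0 0.1 0 0 0 4.0" --pt "0 0 0.1 0 0 0 4.0" --pt "0 0 0.1 0 0 0 4.0" --pt "0 0 0.1 0 0 0 4.0" --pt "0 0 0 0 0 0 4.0"

```text
time_s: 9.73
tool_pos: [0.4765, 0.0072, 0.0612]
orientation: [1.188, 2.905, 0.002]
contact_force: [-0.1, 0.4, 8.3]
grip_width: 0.546
```

```bash
python3 -c "
from h import *
s,M=pose()
"
```

```text
t 9.73 pos [476.5   7.2  61.2] F [-0.1  0.4  8.3] M [-0.09 -0.02 -0.18] g 50.8 q [-0.08  0.46  1.96  0.    0.71 -0.88]
toolx [-0.714  0.701 -0.003] y [0.701 0.714 0.002] z [ 0.003 -0.    -1.   ]
```

Call:
servo_tool --pt "0 0 0.1 0 0 0 4.0" --pt "0 0 0.1 0 0 0 4.0" --pt "0 0 0.04 0 0 0 4.0" --pt "0 0 0.04 0 0 0 4.0" --pt "0 0 0 0 0 0 4.0"

```text
time_s: 10.15
tool_pos: [0.4751, 0.0073, 0.0601]
orientation: [1.577, 2.717, 0.0]
contact_force: [0.4, 0.5, -4.2]
grip_width: 0.541
```

```bash
python3 -c "
from h import *
s,M=pose()
"
```

```text
t 10.15 pos [475.1   7.3  60.1] F [ 0.4  0.5 -4.2] M [-0.05 -0.01 -0.06] g 50.3 q [-0.08  0.46  1.97  0.    0.71 -0.6 ]
toolx [-0.496  0.868 -0.   ] y [0.868 0.496 0.   ] z [ 0.  0. -1.]
```

Call:
servo_tool --pt "0 0 0 0 0 0.2 4.0" --pt "0 0 0 0 0 0.2 4.0" --pt "0 0 0 0 0 0.15 4.0" --pt "0 0 0 0 0 0.1 4.0" --pt "0 0 0 0 0 0 4.0"

```text
time_s: 10.57
tool_pos: [0.4749, 0.0074, 0.0543]
orientation: [-1.572, -2.719, 0.001]
contact_force: [-7.2, 0.1, 12.9]
grip_width: 0.54
```

```bash
python3 -c "
from h import *
s,M=pose()
"
```

```text
t 10.57 pos [474.9   7.4  54.3] F [-7.2  0.1 12.9] M [0.13 1.09 0.21] g 50.2 q [-0.08  0.47  1.97 -0.    0.7  -0.6 ]
toolx [-0.499  0.867  0.   ] y [ 0.867  0.499 -0.001] z [-0.001 -0.    -1.   ]
```

Call:
servo_tool --pt "0 0 0 0 0 -0.1 6.5" --pt "0 0 0 0 0 0 8.5" --pt "0 0 0 0 0 0 8.5" --pt "0 0 0 0 0 0 8.5" --pt "0 0 0 0 0 0 8.5" --pt "0 0 0 0 0 -2 8.5" --pt "0 0 0 0 0 -4 8.5" --pt "0 0 0 0 0 -4 8.5"

```text
time_s: 11.23
tool_pos: [0.4742, 0.0073, 0.1551]
orientation: [-1.573, -2.716, 0.002]
contact_force: [1.2, -0.4, 0.2]
grip_width: 0.913
```

Call:
servo_tool --pt "0 0 0 0 0 -4 8.5" --pt "0 0 0 0 0 -2.4 8.5" --pt "0 0 0 0 0 0 8.5" --pt "0 0 0 0 0 0 8.5"

```text
time_s: 11.57
tool_pos: [0.4755, 0.0073, 0.2194]
orientation: [1.573, 2.717, 0.002]
contact_force: [0.3, -1.1, -0.7]
grip_width: 0.913
```

```bash
python3 -c "
from h import *
s,M=pose()
im=imaging.get_image('wrist'); save(im,'w10'); save(imaging.get_image('scene'),'s10',(200,130,360,260),4)
"
```

```text
t 11.57 pos [475.5   7.3 219.4] F [ 0.3 -1.1 -0.7] M [-0.08  0.03 -0.03] g 84.9 q [-0.08  0.21  1.84 -0.    1.09 -0.6 ]
toolx [-0.498  0.867 -0.001] y [0.867 0.498 0.002] z [ 0.002 -0.    -1.   ]
```

View pics/w10.png

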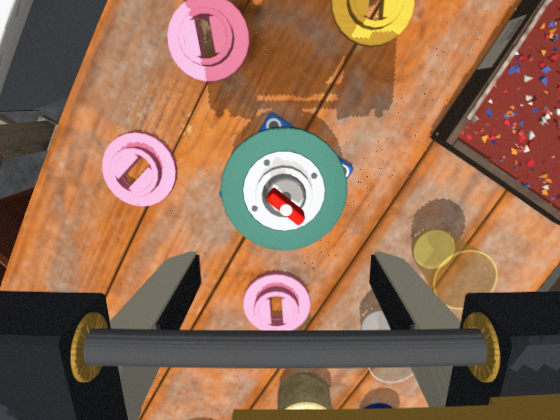

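View pics/s10.png

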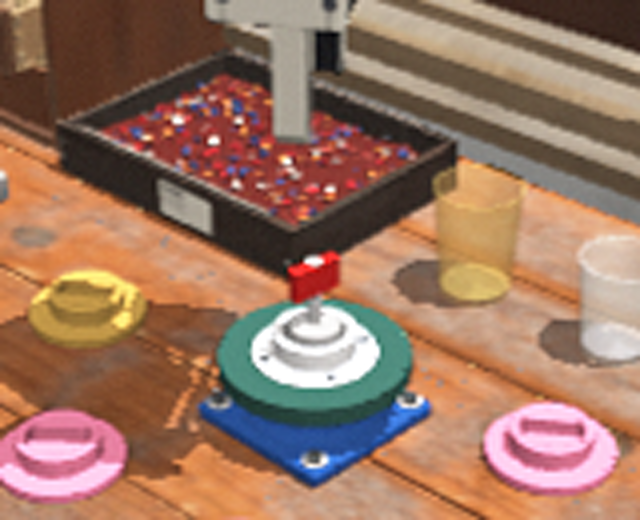

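Call:
servo_tool --pt "0 0 0 3.48 1.68 0 8.5" --pt "0 0 0 3.48 1.68 0 8.5" --pt "0 0 0 3.48 1.68 0 8.5" --pt "0 0 0 3.48 1.68 0 8.5" --pt "0 0 0 3.48 1.68 0 8.5" --pt "0 0 0.03 0 0 2 8.5" --pt "0 0 0 0 0 0 8.5" --pt "0 0 0 0 0 0 8.5"

```text
time_s: 12.33
tool_pos: [0.4603, 0.1996, 0.1969]
orientation: [-1.612, -2.693, 0.006]
contact_force: [-0.0, 0.4, 0.2]
grip_width: 0.916
```

```bash
python3 -c "
from h import *
s,M=pose()
im=imaging.get_image('wrist'); save(im,'w11'); c=cam('wrist',s); pose()
u,v=w2px(c,[.4615,.1995,.008]).astype(int); print(u,v); save(im,'w11c',(u-55,v-55,u+55,v+55),6)
np.save('c11.npy',np.array(list(s['tool_pos'])+list(s['orientation'])))
"
```

```text
t 12.33 pos [460.3 199.6 196.9] F [-0.   0.4  0.2] M [-0.13  0.03  0.02] g 85.2 q [ 0.32  0.29  1.79 -0.    1.06 -0.18]
toolx [-0.473  0.881  0.001] y [ 0.881  0.473 -0.004] z [-0.004 -0.002 -1.   ]
t 12.38 pos [461.  199.3 197.9] F [-0.4  0.1  0.7] M [-0.09  0.1   0.04] g 85.4 q [ 0.32  0.29  1.79 -0.    1.06 -0.18]
toolx [-0.472  0.882  0.   ] y [ 0.882  0.472 -0.003] z [-0.002 -0.001 -1.   ]
287 187
```

View pics/w11c.png

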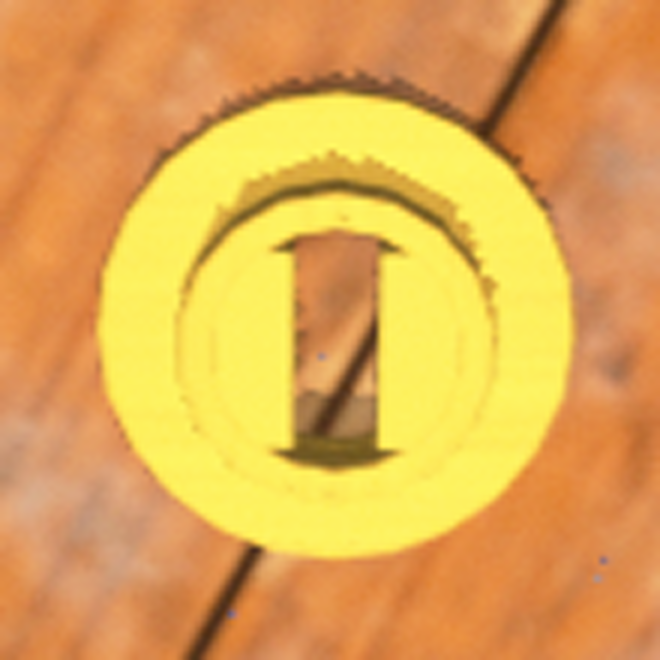

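```bash
python3 -c "
from h import *
a=np.load('c11.npy'); s=dict(tool_pos=a[:3],orientation=a[3:]); c=cam('wrist',s)
f=lambda q,z: px2w(c,q[0]/6+232,q[1]/6+132,z)
A=(f((98,330),.008)+f((573,330),.008))/2; B=(f((336,92),.008)+f((336,558),.008))/2; print(A,B)
print(np.linalg.norm(f((98,330),.008)-f((573,330),.008)),np.linalg.norm(f((336,92),.008)-f((336,558),.008)))
C=(f((337,192),.022)+f((337,500),.022))/2; print(C)
M=R.from_rotvec(a[3:]).as_matrix()
print('tool delta cm', (M.T@(B-a[:3]))*100,(M.T@(A-a[:3]))*100)
"
```

```text
[0.46186476 0.19994013 0.008     ] [0.46210907 0.19970136 0.008     ]
0.07882172624375235 0.07904415814804697
[0.46206548 0.20002838 0.022     ]
tool delta cm [-0.08835011  0.25186272 18.88428798] [-0.05576105  0.24161958 18.88435276]
```

Call:
servo_tool --pt "0 0 0 0 0.12 4 8.0" --pt "0 0 0 0 0 4 8.0" --pt "0 0 0 0 0 4 8.0" --pt "0 0 0 0 0 4 8.0" --pt "0 0 0 0 0 1.2 8.0" --pt "0 0 0 0 0 0.8 8.0" --pt "0 0 0 0 0 0.5 8.0" --pt "0 0 0 0 0 0 8.0"

```text
time_s: 13.05
tool_pos: [0.463, 0.2001, 0.0139]
orientation: [1.616, 2.694, 0.0]
contact_force: [-0.2, 0.6, -0.1]
grip_width: 0.861
```

Call:
servo_tool --pt "0 0 0 0 0 0 8.0" --pt "0 0 0 0 0 0 8.0"

```text
time_s: 13.22
tool_pos: [0.4633, 0.2007, 0.0149]
orientation: [1.614, 2.693, 0.003]
contact_force: [1.4, -0.1, 0.2]
grip_width: 0.862
```

```bash
python3 -c "
from h import *
s,M=pose()"
```

```text
t 13.22 pos [463.3 200.7  14.9] F [ 1.4 -0.1  0.2] M [-0.04  0.03  0.02] g 80.2 q [ 0.32  0.58  1.91  0.    0.65 -0.17]
toolx [-0.471  0.882 -0.   ] y [0.882 0.471 0.002] z [ 0.002  0.001 -1.   ]
```

Call:
servo_tool --pt "0 0 0 0 -0.12 0.3 8.0" --pt "0 0 0 0 0 0.12 7.0" --pt "0 0 0 0 0 0 6.0" --pt "0 0 0 0 0 0 4.0" --pt "0 0 0 0 0 0 4.0" --pt "0 0 0 0 0 0 4.0" --pt "0 0 0 0 0 0 4.0" --pt "0 0 0 0 0 0 4.0"

```text
time_s: 13.88
tool_pos: [0.4614, 0.2001, 0.0095]
orientation: [1.615, 2.695, 0.0]
contact_force: [-0.1, 0.4, 0.3]
grip_width: 0.557
```

Call:
servo_tool --pt "0 0 0 0 0 0 4.0" --pt "0 0 0 0 0 0 4.0" --pt "0 0 0 0 0 0 4.0"

```text
time_s: 14.13
tool_pos: [0.4614, 0.2001, 0.0095]
orientation: [1.615, 2.695, 0.0]
contact_force: [0.3, -0.3, 1.5]
grip_width: 0.559
```

```bash
python3 -c "
from h import *
s,M=pose()
im=imaging.get_image('wrist'); save(im,'w12',(150,130,430,340),2.8); c=cam('wrist',s)
"
```

```text
t 14.13 pos [461.4 200.1   9.5] F [ 0.3 -0.3  1.5] M [0.06 0.03 0.04] g 52.0 q [ 0.32  0.59  1.91  0.    0.64 -0.17]
toolx [-0.472  0.882 -0.   ] y [0.882 0.472 0.   ] z [ 0.  0. -1.]
```

View pics/w12.png

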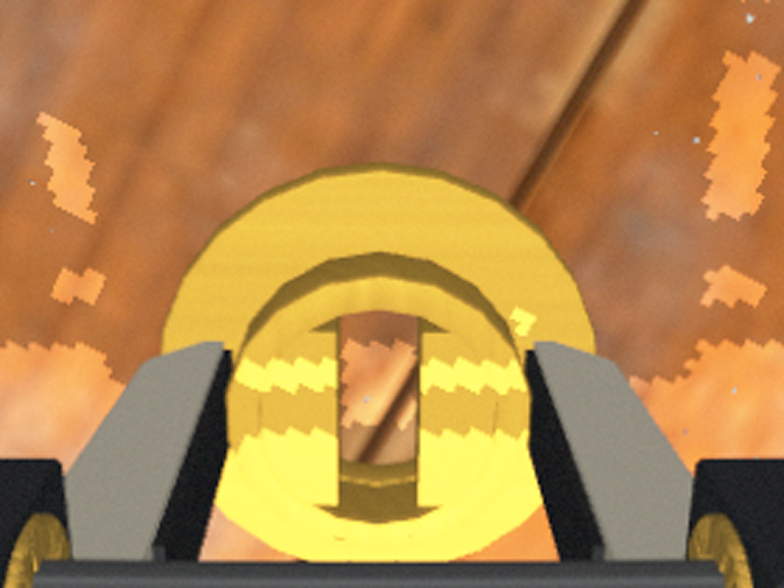

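Call:
servo_tool --pt "0 0 0 0 0 -0.8 4.0" --pt "0 0 0 0 0 -3 4.0" --pt "0 0 0 0 0 -4 4.0" --pt "0 0 0 0 0 -4 4.0" --pt "0 0 0 0 0 -3.4 4.0" --pt "0 0 0 0 0 0 4.0" --pt "0 0 0 0 0 0 4.0"

```text
time_s: 14.77
tool_pos: [0.4618, 0.2002, 0.163]
orientation: [1.614, 2.693, 0.004]
contact_force: [0.2, 0.0, -3.0]
grip_width: 0.554
```

Call:
servo_tool --pt "0 0 0 -3.53 -1.57 0 4.0" --pt "0 0 0 -3.53 -1.57 0 4.0" --pt "0 0 0 -3.53 -1.57 0 4.0" --pt "0 0 0 -3.53 -1.57 0 4.0" --pt "0 0 0 -3.53 -1.57 0 4.0" --pt "0 0 -0.115 0 0 0 4.0" --pt "0 0 -0.115 0 0 0 4.0" --pt "0 0 -0.115 0 0 0 4.0"

```text
time_s: 15.43
tool_pos: [0.4741, 0.0066, 0.1596]
orientation: [-1.122, -2.931, 0.002]
contact_force: [-0.8, 0.1, -2.7]
grip_width: 0.552
```

Call:
servo_tool --pt "0 0 -0.115 0 0 0 4.0" --pt "0 0 -0.115 0 0 0 4.0" --pt "0 0 -0.115 0 0 0 4.0" --pt "0 0 -0.115 0 0 0 4.0" --pt "0 0 -0.115 0 0 0 4.0" --pt "0 0 0 0 0 0 4.0" --pt "0 0 0 0 0 0 4.0" --pt "0 0 0 0 0 0 4.0"

```text
time_s: 16.1
tool_pos: [0.4748, 0.0074, 0.1606]
orientation: [-0.256, -3.129, 0.0]
contact_force: [-0.4, -0.4, -1.6]
grip_width: 0.556
```

```bash
python3 -c "
from h import *
s,M=pose()
im=imaging.get_image('wrist'); save(im,'w13',(150,130,430,340),2.8); c=cam('wrist',s)
pose(); im=imaging.get_image('top'); save(im,'t13',(220,170,330,260),6)
"
```

```text
t 16.1 pos [474.8   7.4 160.6] F [-0.4 -0.4 -1.6] M [ 0.02 -0.02  0.03] g 51.7 q [-0.08  0.29  1.9  -0.    0.95 -1.49]
toolx [-0.987  0.163  0.002] y [ 0.163  0.987 -0.   ] z [-0.002  0.    -1.   ]
t 16.15 pos [475.    7.4 160.9] F [ 0.5  0.4 -2.4] M [ 0.03 -0.    0.  ] g 52.1 q [-0.08  0.29  1.9  -0.    0.95 -1.49]
toolx [-0.987  0.162  0.001] y [ 0.162  0.987 -0.   ] z [-0.001  0.    -1.   ]
```

View pics/w13.png

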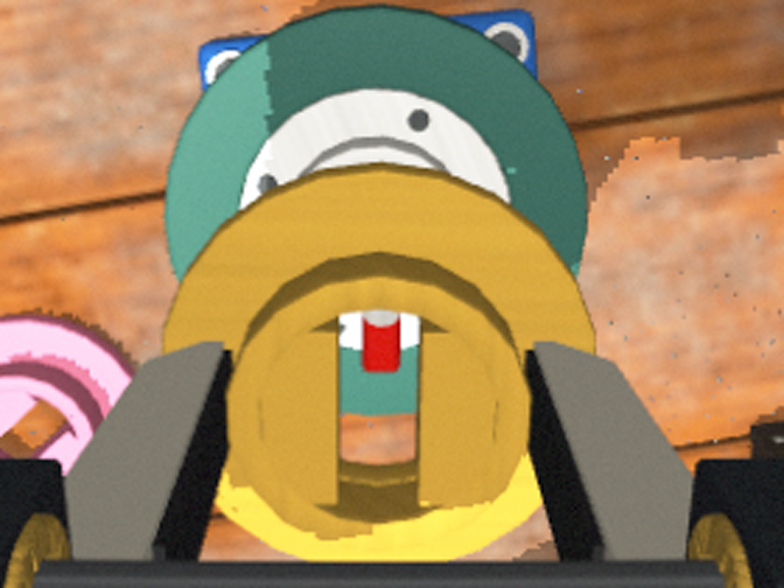

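```bash
python3 -c "
from h import *
s,M=pose(); c=cam('wrist',s)
for z in(.114,): 
  p=px2w(c,381/2.8+150,371/2.8+130,z); print(p, p-.017*np.array([.987,-.162,0]))
"
```

```text
t 16.2 pos [475.1   7.4 161. ] F [-0.4 -0.1 -2.6] M [ 0.04 -0.05  0.01] g 51.9 q [-0.08  0.29  1.9  -0.    0.95 -1.49]
toolx [-0.987  0.162  0.001] y [ 0.162  0.987 -0.   ] z [-0.001  0.    -1.   ]
[0.49246769 0.0047753  0.114     ] [0.47568869 0.0075293  0.114     ]
```

Call:
servo_tool --pt "0 0 0 -0.05 0 1.0 4.0" --pt "0 0 0 0 0 1.0 4.0" --pt "0 0 0 0 0 0.9 4.0" --pt "0 0 0 0 0 0 4.0" --pt "0 0 0 0 0 0 4.0"

```text
time_s: 16.62
tool_pos: [0.4754, 0.0073, 0.1316]
orientation: [-0.251, -3.13, -0.0]
contact_force: [0.3, -0.3, -2.6]
grip_width: 0.551
```

```bash
python3 -c "
from h import *
s,M=pose()
im=imaging.get_image('wrist'); save(im,'w14',(150,130,430,340),2.8); c=cam('wrist',s)
pose()
"
```

```text
t 16.62 pos [475.4   7.3 131.6] F [ 0.3 -0.3 -2.6] M [ 0.04 -0.01  0.03] g 51.3 q [-0.08  0.34  1.92 -0.    0.88 -1.49]
toolx [-0.987  0.159  0.002] y [ 0.159  0.987 -0.   ] z [-0.002  0.    -1.   ]
t 16.67 pos [475.8   7.3 132.2] F [ 1.1  0.6 -2.2] M [-0.01 -0.01 -0.03] g 51.9 q [-0.08  0.34  1.92  0.    0.89 -1.49]
toolx [-0.987  0.159  0.001] y [ 0.159  0.987 -0.   ] z [-0.001  0.    -1.   ]
```

View pics/w14.png

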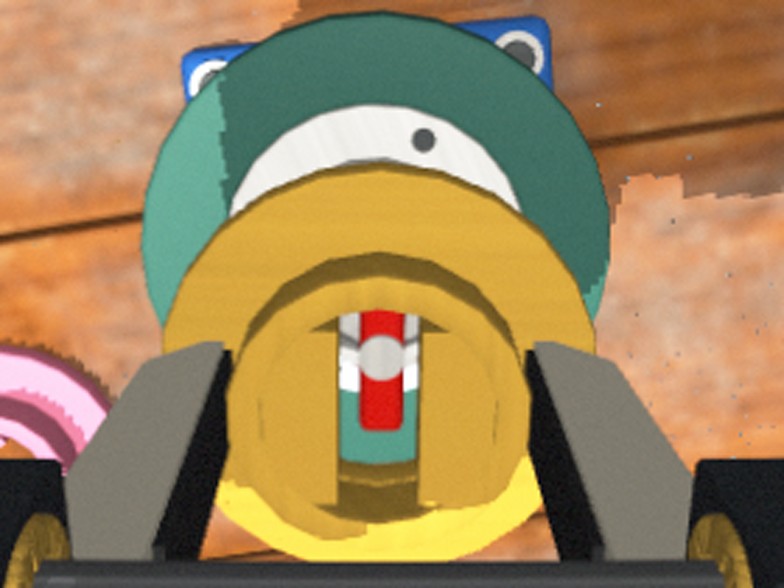

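Call:
servo_tool --pt "0 0 0 0.03 0 0.6 4.0" --pt "0 0 0 0 0 0.6 4.0" --pt "0 0 0 0 0 0.6 4.0" --pt "0 0 0 0 0 0 4.0" --pt "0 0 0 0 0 0 4.0"

```text
time_s: 17.08
tool_pos: [0.4753, 0.0074, 0.114]
orientation: [-0.251, -3.131, 0.0]
contact_force: [-0.3, 0.1, -1.7]
grip_width: 0.552
```

```bash
python3 -c "
from h import *
s,M=pose()
im=imaging.get_image('wrist'); save(im,'w15',(150,130,430,340),2.8)
"
```

```text
t 17.08 pos [475.3   7.4 114. ] F [-0.3  0.1 -1.7] M [ 0.02  0.01 -0.06] g 51.3 q [-0.08  0.37  1.94 -0.    0.84 -1.49]
toolx [-0.987  0.159  0.001] y [ 0.159  0.987 -0.   ] z [-0.001  0.    -1.   ]
```

View pics/w15.png

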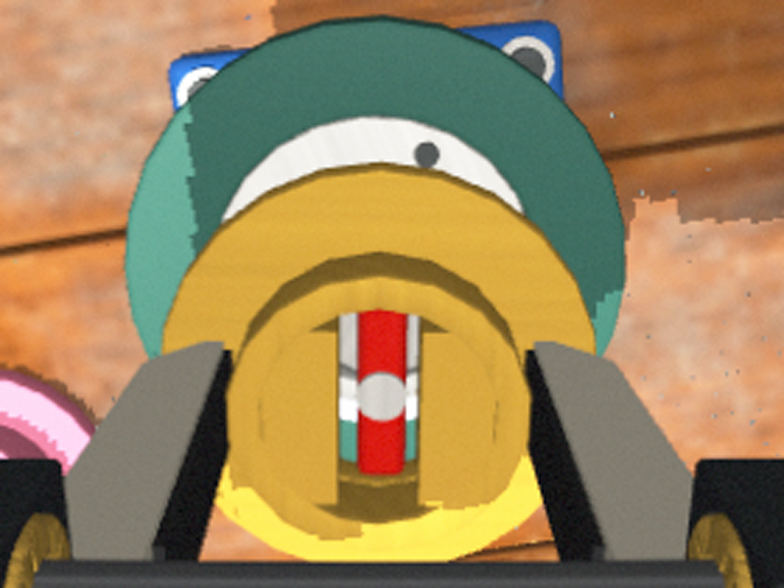

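Call:
servo_tool --pt "0 0 0 0 0 0.6 4.0" --pt "0 0 0 0 0 0.6 4.0" --pt "0 0 0 0 0 0.6 4.0" --pt "0 0 0 0 0 0.6 4.0" --pt "0 0 0 0 0 0.5 4.0" --pt "0 0 0 0 0 0 4.0" --pt "0 0 0 0 0 0 4.0"

```text
time_s: 17.72
tool_pos: [0.4754, 0.0073, 0.0851]
orientation: [-0.251, -3.131, 0.0]
contact_force: [1.0, 0.3, -2.7]
grip_width: 0.558
```

```bash
python3 -c "
from h import *
s,M=pose()
im=imaging.get_image('wrist'); save(im,'w16',(150,130,430,340),2.8)
"
```

```text
t 17.72 pos [475.4   7.3  85.1] F [ 1.   0.3 -2.7] M [-0.03 -0.    0.05] g 51.9 q [-0.08  0.42  1.95 -0.    0.77 -1.49]
toolx [-0.987  0.159  0.001] y [ 0.159  0.987 -0.   ] z [-0.001  0.    -1.   ]
```

View pics/w16.png

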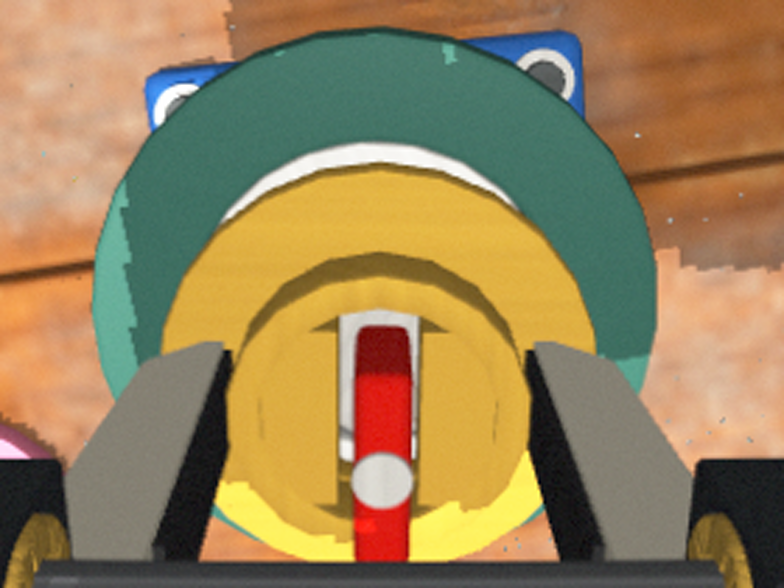

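Bar is centred in the slot, no contact. Lower onto the shoulder.

Call:
servo_tool --pt "0 0 0 0 0 0.2 4.0" --pt "0 0 0 0 0 0.2 4.0" --pt "0 0 0 0 0 0.2 4.0" --pt "0 0 0 0 0 0.2 4.0" --pt "0 0 0 0 0 0 4.0" --pt "0 0 0 0 0 0 4.0"

```text
time_s: 18.27
tool_pos: [0.4756, 0.0073, 0.0775]
orientation: [0.251, 3.131, 0.0]
contact_force: [-0.8, -0.1, 0.5]
grip_width: 0.556
```

```bash
python3 -c "
from h import *
s,M=pose()
"
```

```text
t 18.27 pos [475.6   7.3  77.5] F [-0.8 -0.1  0.5] M [0.1  0.12 0.01] g 51.7 q [-0.08  0.43  1.96  0.    0.76 -1.49]
toolx [-0.987  0.159 -0.   ] y [0.159 0.987 0.   ] z [ 0.  0. -1.]
```

Call:
servo_tool --pt "0 0 0 0 0 0.1 4.0" --pt "0 0 0 0 0 0 4.0" --pt "0 0 0 0 0 0 4.0"

```text
time_s: 18.52
tool_pos: [0.4757, 0.0073, 0.0773]
orientation: [0.251, 3.131, -0.0]
contact_force: [-5.2, 0.0, 15.0]
grip_width: 0.552
```

Call:
servo_tool --pt "0 0 0 0 0 -0.1 5.5" --pt "0 0 0 0 0 0 7.5" --pt "0 0 0 0 0 0 7.5" --pt "0 0 0 0 0 0 7.5" --pt "0 0 0 0 0 0 7.5" --pt "0 0 0 0 0 -2 7.5" --pt "0 0 0 0 0 -3 7.5" --pt "0 0 0 0 0 -3 7.5"

```text
time_s: 19.18
tool_pos: [0.4749, 0.0074, 0.1579]
orientation: [-0.251, -3.129, 0.0]
contact_force: [0.2, -0.8, -0.1]
grip_width: 0.805
```

Call:
servo_tool --pt "0 0 0 0 0 -2 7.5" --pt "0 0 0 0 0 0 7.5" --pt "0 0 0 0 0 0 7.5"

```text
time_s: 19.43
tool_pos: [0.4759, 0.0073, 0.1779]
orientation: [0.251, 3.13, -0.0]
contact_force: [-0.5, 0.6, 0.2]
grip_width: 0.802
```

```bash
python3 -c "
from h import *
s,M=pose()
im=imaging.get_image('wrist'); save(im,'w17',(190,80,390,320),2.5); save(imaging.get_image('scene'),'s17',(200,130,360,260),4)
np.save('c17.npy',np.array(list(s['tool_pos'])+list(s['orientation'])))
"
```

```text
t 19.43 pos [475.9   7.3 177.9] F [-0.5  0.6  0.2] M [ 0. -0.  0.] g 74.5 q [-0.08  0.27  1.88 -0.    0.99 -1.49]
toolx [-0.987  0.159 -0.002] y [0.159 0.987 0.   ] z [ 0.002 -0.    -1.   ]
```

View pics/w17.png

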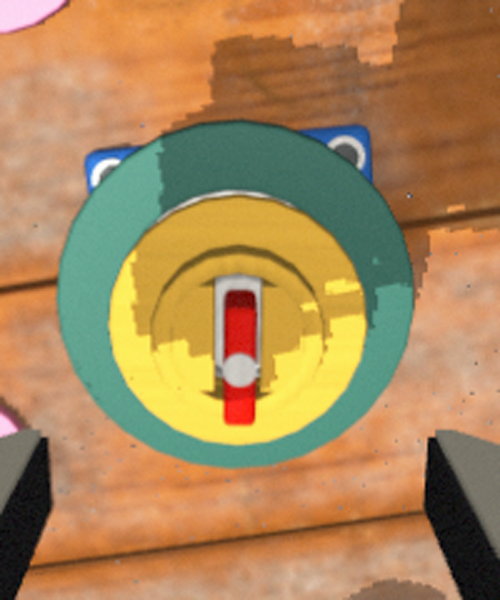

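View pics/s17.png

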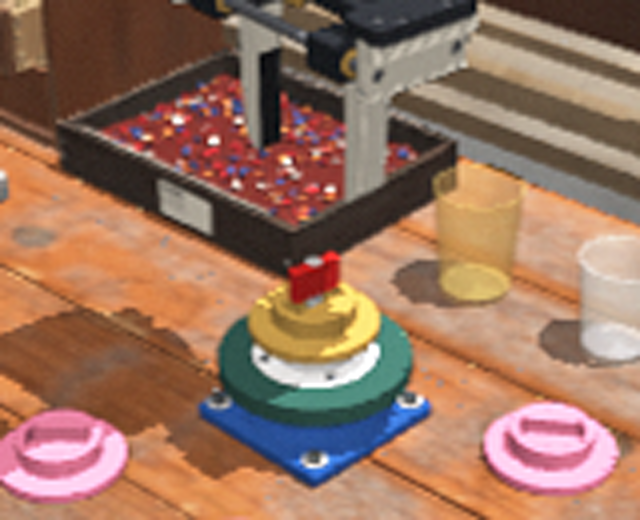

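Call:
servo_tool --pt "0 0 0 0 0 0 4.0" --pt "0 0 0 0 0 2 3.5" --pt "0 0 0 0 0 2 3.5" --pt "0 0 0 0 0 2 3.5" --pt "0 0 0 0 0 1.5 3.5" --pt "0 0 0 0 0 0.6 3.5" --pt "0 0 0 0 0 0 3.5" --pt "0 0 0 0 0 0 3.5"

```text
time_s: 20.2
tool_pos: [0.4755, 0.0073, 0.0964]
orientation: [-0.251, -3.131, 0.0]
contact_force: [0.3, 1.0, -0.1]
grip_width: 0.377
```

```bash
python3 -c "
from h import *
s,M=pose()
im=imaging.get_image('wrist'); save(im,'w18',(150,130,430,340),2.8)
"
```

```text
t 20.2 pos [475.5   7.3  96.4] F [ 0.3  1.  -0.1] M [ 0.01  0.02 -0.05] g 35.0 q [-0.08  0.4   1.95 -0.    0.8  -1.49]
toolx [-0.987  0.159  0.001] y [ 0.159  0.987 -0.   ] z [-0.001  0.    -1.   ]
```

View pics/w18.png

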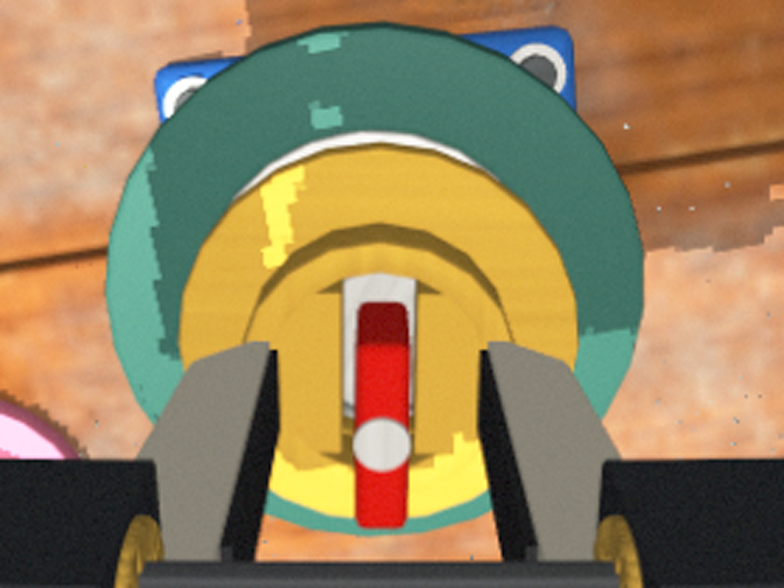

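Call:
servo_tool --pt "0 0 0 0 0 0 0" --pt "0 0 0 0 0 0 0" --pt "0 0 0 0 0 0 0" --pt "0 0 0 0 0 0 0" --pt "0 0 0 0 0 0 0" --pt "0 0 0 0 0 0 0" --pt "0 0 0 0 0 0 0"

```text
time_s: 20.83
tool_pos: [0.4758, 0.0077, 0.0967]
orientation: [0.251, 3.131, 0.001]
contact_force: [-0.2, 5.8, 3.4]
grip_width: 0.096
```

Call:
servo_tool --pt "0 0 0.05 0 0 0 0" --pt "0 0 0.08 0 0 0 0" --pt "0 0 0.1 0 0 0 0" --pt "0 0 0.1 0 0 0 0" --pt "0 0 0.1 0 0 0 0" --pt "0 0 0.1 0 0 0 0" --pt "0 0 0.1 0 0 0 0" --pt "0 0 0.1 0 0 0 0"

```text
time_s: 21.5
tool_pos: [0.476, 0.0081, 0.0967]
orientation: [1.359, 2.832, 0.002]
contact_force: [2.7, 10.4, 2.1]
grip_width: 0.09
```

```bash
python3 -c "
from h import *
s,M=pose()
im=imaging.get_image('wrist'); save(im,'w19',(150,130,430,340),2.8)
"
```

```text
t 21.5 pos [476.    8.1  96.7] F [ 2.7 10.4  2.1] M [ 1.66 -0.28  0.13] g 8.4 q [-0.08  0.4   1.95  0.    0.8  -0.76]
toolx [-0.626  0.78   0.   ] y [0.78  0.626 0.002] z [ 0.001  0.001 -1.   ]
```

View pics/w19.png

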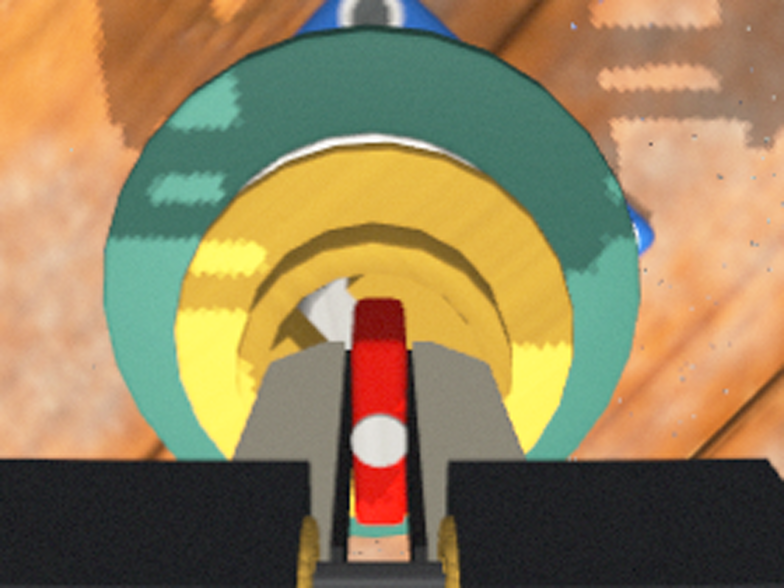

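Call:
servo_tool --pt "0 0 0.1 0.06 0.05 0 0" --pt "0 0 0.1 0 0 0 0" --pt "0 0 0.1 0 0 0 0" --pt "0 0 0.1 0 0 0 0" --pt "0 0 0.1 0 0 0 0" --pt "0 0 0.08 0 0 0 0" --pt "0 0 0.05 0 0 0 0" --pt "0 0 0 0 0 0 0"

```text
time_s: 22.22
tool_pos: [0.4765, 0.0084, 0.0968]
orientation: [2.167, 2.273, 0.003]
contact_force: [4.3, 4.2, 0.4]
grip_width: 0.098
```

```bash
python3 -c "
from h import *
s,M=pose()
print(np.degrees(np.arctan2(M[1,0],M[0,0])))
"
```

```text
t 22.22 pos [476.5   8.4  96.8] F [4.3 4.2 0.4] M [ 0.8  -0.53  0.04] g 9.1 q [-0.08  0.4   1.95  0.    0.8  -0.13]
toolx [-0.048  0.999  0.   ] y [0.999 0.048 0.002] z [ 0.002  0.    -1.   ]
92.74014488274241
```

Call:
servo_tool --pt "0 0 0.03 0 0 0 0" --pt "0 0 0.03 0 0 0 0" --pt "0 0 0.03 0 0 0 0" --pt "0 0 0 0 0 0 0"

```text
time_s: 22.55
tool_pos: [0.4765, 0.0084, 0.0967]
orientation: [2.264, 2.176, 0.003]
contact_force: [3.8, 4.4, 0.8]
grip_width: 0.096
```

```bash
python3 -c "
from h import *
s,M=pose()
print(np.degrees(np.arctan2(M[1,0],M[0,0])))
"
```

```text
t 22.55 pos [476.5   8.4  96.7] F [3.8 4.4 0.8] M [ 0.77 -0.6   0.47] g 8.9 q [-0.08  0.4   1.95  0.    0.8  -0.04]
toolx [0.04  0.999 0.   ] y [ 0.999 -0.04   0.002] z [ 0.002  0.    -1.   ]
87.71025958104103
```

Call:
servo_tool --pt "0 0 0.03 0 0 0 0" --pt "0 0 0.03 0 0 0 0" --pt "0 0 0 0 0 0 0"

```text
time_s: 22.8
tool_pos: [0.4765, 0.0081, 0.0968]
orientation: [2.328, 2.107, 0.002]
contact_force: [5.5, 3.0, 0.4]
grip_width: 0.104
```

```bash
python3 -c "
from h import *
s,M=pose()
print(np.degrees(np.arctan2(M[1,0],M[0,0])))
im=imaging.get_image('wrist'); save(im,'w20',(150,130,430,340),2.8)
"
```

```text
t 22.8 pos [476.5   8.1  96.8] F [5.5 3.  0.4] M [ 0.39 -0.7   0.52] g 9.7 q [-0.08  0.4   1.95 -0.    0.8   0.02]
toolx [ 0.099  0.995 -0.   ] y [ 0.995 -0.099  0.002] z [ 0.002 -0.    -1.   ]
84.31464414293674
```

View pics/w20.png

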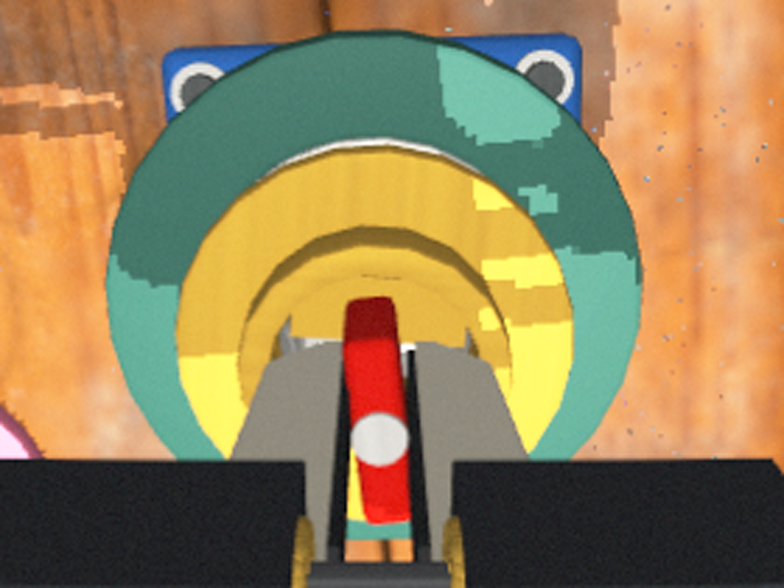

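Call:
servo_tool --pt "0 0 0 0 0 0 3" --pt "0 0 0 0 0 0 5" --pt "0 0 0 0 0 0 5" --pt "0 0 0 0 0 0 5" --pt "0 0 0 0 0 0 5" --pt "0 0 0 0 0 -3 5" --pt "0 0 0 0 0 -4 5" --pt "0 0 0 0 0 -3 5"

```text
time_s: 23.52
tool_pos: [0.4754, 0.0081, 0.1985]
orientation: [2.329, 2.109, -0.0]
contact_force: [1.3, -0.1, 0.9]
grip_width: 0.529
```

Call:
servo_tool --pt "0 0 0 0 0 -2 5" --pt "0 0 0 0 0 0 5" --pt "0 0 0 0 0 0 5"

```text
time_s: 23.77
tool_pos: [0.4757, 0.0081, 0.2169]
orientation: [2.328, 2.108, 0.002]
contact_force: [-0.4, 0.0, -0.9]
grip_width: 0.538
```

```bash
python3 -c "
from h import *
s,M=pose()
im=imaging.get_image('wrist'); save(im,'w21',(190,80,390,320),2.5); save(imaging.get_image('scene'),'s21',(180,130,400,260),3.5)
np.save('c21.npy',np.array(list(s['tool_pos'])+list(s['orientation'])))
"
```

```text
t 23.77 pos [475.7   8.1 216.9] F [-0.4  0.  -0.9] M [-0.06  0.1  -0.09] g 50.0 q [-0.08  0.22  1.84 -0.    1.08  0.02]
toolx [ 0.099  0.995 -0.   ] y [ 0.995 -0.099  0.002] z [ 0.002 -0.    -1.   ]
```

View pics/w21.png

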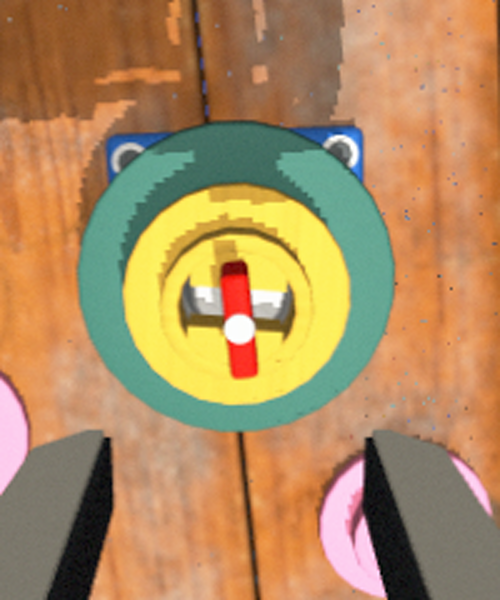

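View pics/s21.png

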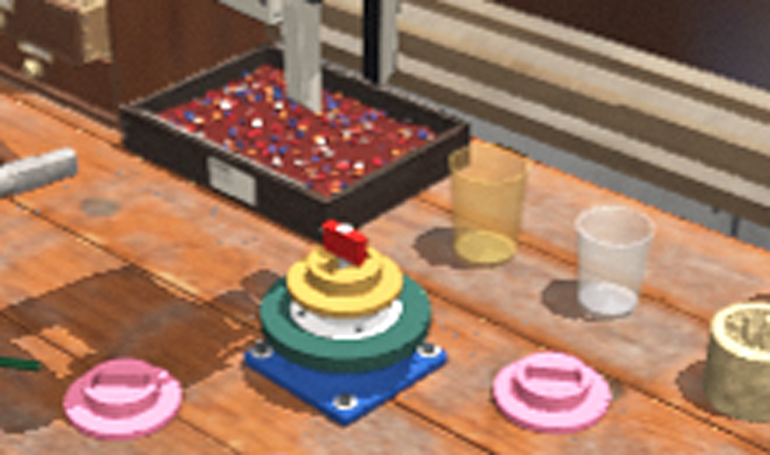

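```bash
python3 -c "
from h import *
a=np.load('c21.npy'); c=cam('wrist',dict(tool_pos=a[:3],orientation=a[3:]))
f=lambda q,z: px2w(c,q[0]/2.5+190,q[1]/2.5+80,z)
for p,q in [((222,280),(233,377)),((247,278),(257,374))]:
  d=f(p,.114)-f(q,.114); print(np.degrees(np.arctan2(d[1],d[0])),np.linalg.norm(d))
im=imaging.get_image('top'); save(im,'t21',(220,90,440,250),3.5); save(im,'t21b',(240,185,305,250),8); pose()
"
```

```text
90.29413698109235 0.0312727143977653
90.22671165745011 0.030896878951477254
t 23.92 pos [474.9   8.1 215.1] F [ 0.1 -0.7 -0.8] M [-0.08  0.06 -0.  ] g 49.8 q [-0.08  0.22  1.84 -0.    1.08  0.02]
toolx [ 0.099  0.995 -0.   ] y [ 0.995 -0.099 -0.002] z [-0.002  0.    -1.   ]
```

View pics/t21.png

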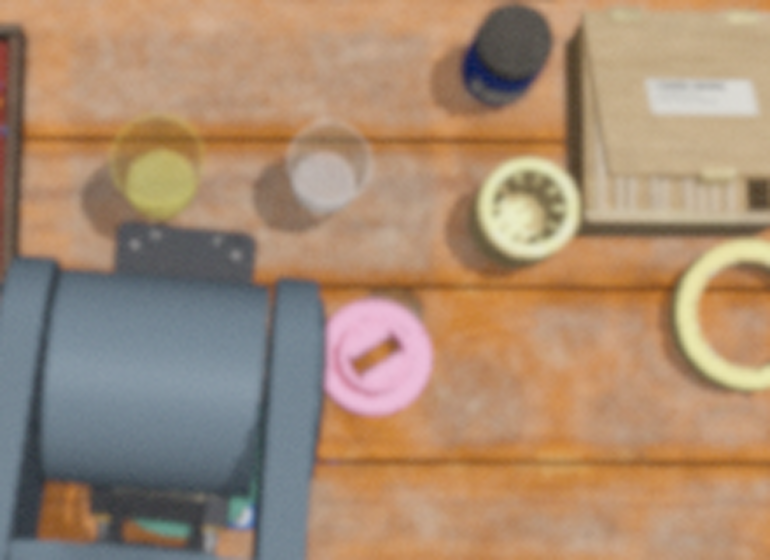

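```bash
python3 -c "
from rig import workorder; print(workorder.sign_off())"
```

```text
the job is handed in; nothing more can be done
None
```

The grinding wheel and brass flange are mounted on the blue spindle and locked. I handed the job in at about 24 s of the 72 s allowed.

- **Wheel:** I set it hub up on the pins. Turning it about 60° clockwise made the upward contact force vanish, so the slot had found the pins. I then lowered it about 7 mm until it touched again, with its underside at about 38 mm, the plate height. Turning it 15° first, on a guess from the hub's bolt marks, gave no drop.
- **Flange:** I turned its slot to the bar and lowered it, boss up. It met the wheel with its underside at 68 mm, the home height. A firm push (15 N) moved it no further.
- **Lock bar:** I turned it clockwise until the torque rose and the grip began to slip against the stop. In the last close picture it lies at 90.3°, the locked angle I worked out from the foot's orientation, about 1.5 rad on the joint.
- **Last looks:** The stack looks flat in the scene view. The tumblers and mould are upright and, by eye, where they were. The gripper was clear of everything.
- **Disagreement:** The top and wrist cameras put the spindle about 3 mm apart sideways. I used the wrist value, since gripping the wheel confirmed the wrist camera there, and both parts went on without catching.

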